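# Pack the small oil sample in its wooden box and close the drop-in lid

### The job

Pack the smaller of the two oil bottles: take it out of the sloping rack and lay it gently in the wooden box on its rests, cap toward the end with the turn button. Then lay the lid on the box a few centimetres short of its recess, from the end away from the turn button, slide it along until it drops in flush (do not lower it straight in from above), and swing the turn button across over the lid to lock it. Leave the larger bottle in the rack and everything else where it is.

Things in the scene. Friction and masses are not known exactly. Their poses are not given: they have to be found in the camera images.
- gift_box: Open box of pale wood, fixed to the table, 231 x 138 mm, rim 74 mm high. Origin on the table under the centre of the lid's recess; x along its length toward the end with the turn button, z up. Inside 188 (x) x 110 (y) mm, floor 8 mm above the table. Outer end faces at x = -108 mm and, at the button end, x = +123 mm
- recess (a point): Centre of the lid's recess in the box's rim, at the level of its ledge, 66 mm above the table; axes as the box's. The recess is 202 (x) x 124 (y) mm, 8 mm deep, its ledge 7 mm wide all round. The rim outside it is 7 mm wide, but 22 mm wide at the button end
- bottle_rest (a point): Where the small bottle's mid-point comes to lie in the box: above the box's centre, 37.5 mm over the table, bottle axis along x; axes as the box's. Under it two low V rests (22 mm long, at x = -62 and +4 mm) and a neck rest (x = 58 to 76 mm), within 21 mm of the centre line, at most 22 mm above the table; the V rests' battens run across the floor, 12 mm above the table
- button_pivot (a point): Pivot of the turn button: on the middle of the wide end rim (x = +112 mm, y = 0 of the box), at mid-height of the bar, 81.5 mm above the table; axes as the box's. The button is a wooden bar 68 mm long, 16 mm wide, 12 mm thick, round ends, turning about a vertical screw at its middle, 1.5 mm above the rim
- turn_button (a joint): Angle of the turn button. 0 = along the end rim (box y), clear of the lid; it turns anticlockwise seen from above to a stop at 1.571, where the half that began at the box's +y points to -x, over the lid. Slight friction (0.04 N m), no spring: it stays where it is left
- lid_grip (a point): Lid: flat wooden panel 197 (x) x 119 (y) x 8 mm, 180 g, loose on the table at the start, with a wooden grip rail across its middle: 20 (x) x 84 (y) mm, 32 mm above the panel. This point is the lid's centre, 26 mm above its underside, inside the rail; the rail's top is 14 mm above it, the panel's top 18 mm below it. x along the lid, z up; its two ends are alike
- lid: The same lid; origin at the centre of its underside
- small_mid (a point): Smaller oil bottle (glass, round, 167 mm long, 52 mm across, about 240 g) lying in one channel of the rack, cap up the slope. Point on its axis, half-way along (83.5 mm from its bottom); z points to its cap. Body straight to 95 mm from the bottom, then narrows; the cap, its last 22 mm, is 30 mm across. Balances 70 mm from its bottom
- small_bottle: The same small bottle; origin at the centre of its bottom, z to its cap
- small_cap (a point): The same bottle's cap: on its axis, 155 mm from its bottom
- large_mid (a point): The larger oil bottle (196 mm long, 58 mm across), lying in the rack's other channel, to be left there. Point on its axis, half-way along; z points to its cap
- bottle_rack: Plywood rack, fixed, 168 x 184 mm, with two V channels side by side (centre lines y = -46 and +46 mm) rising 35 degrees toward its +x, a low stop board at their lower ends. Origin on the table under its middle, z up. The channels' sides reach 21 mm either side of the centre line and end 16 mm below a bottle's axis: both flanks of a bottle stand free
- stapler: red and black desk stapler, 138 x 32 x 48 mm; not to be moved. Origin: centre of its underside
- scissors: scissors with blue handles, 199 x 87 x 9 mm; not to be moved. Origin: centre of its underside
- marker: marker pen, 135 x 17 x 16 mm; not to be moved. Origin: centre of its underside
- clear_tape: roll of clear tape lying flat, 107 mm across, 48 mm high; not to be moved. Origin: centre of its underside

How it is judged:
By the outcome, as a careful person would: the job done as asked, in the order asked, and still so for the second after the job is handed in, with the robot touching nothing.
It also fails if it takes over 72 s, if anything falls off the work surface, if the arm or the gripper's body presses on something with over 40 N, if the wrist force passes 120 N, or if a joint passes its speed limit or range.

### The arm

A 6-joint arm with a two-finger parallel gripper is mounted at the origin on a cart in front of the work surface, level with it; the furniture and walls round the work are solid. World frame = base frame: x ahead of the robot, y to its left, z up, the work surface at z = 0. Lengths are in m, angles in rad, forces in N, time in s.
With the tool pointing down it reaches from about 0.325 to 0.9 m from the base axis. Payload 6.1 kg.
Tool frame: the origin (TCP) lies midway between the tips of the shut fingers; the grasp point (between the pads) lies 19 mm behind it (manip.grip_depth is the distance from the TCP to the grasp point, in m); x points along the fingers, y is the direction in which the jaws open and shut, and the axes are right-handed (so a half turn about x gives the same grasp; the last joint's range is limited). The gripper opens to 87 mm and grips with 3 to 60 N. Pads are 19 mm wide; open, the fingers measure 117 mm over their backs; the gripper's body (75 mm by 190 mm) begins 51 mm behind the grasp point.
Start: joints at [-1.273, 0.22, 1.526, -0, 1.395, -0.126], TCP at [0.257, -0.57, 0.223] pointing down, gripper open.
Joint ranges: [-2.98, 2.98], [-0.91, 2.08], [0.09, 2.57], [-1.24, 4.39], [0.2, 2.65], [-2.68, 2.68]. Speed limits (rad/s): [2.57, 2.57, 3.01, 3.14, 3.14, 3.14].

### API

Orientations are given as a 3x3 rotation matrix whose columns are the frame's x, y, z axes.
In Python, from plant import manip gives the robot as it stands.
- The arm moves only by the tool jog_arm, never from a script. Its argument "series" is one flat list of numbers, 7 for each row, row after row: the opening, from 0 (shut) to 1 (fully open), then the shift along the tool's x, y, z in cm, then the turn, a rotation vector about the tool's x, y, z in degrees. In form: [claw, dx, dy, dz, rx, ry, rz, claw, dx, dy, dz, rx, ry, rz, ...]. A call has 1 to 20 rows; each row shifts and turns the pose as measured when the row begins, along the tool's axes as they then stand; what a row does not reach is not made up. A row lasts 1/8 s, in which the tool goes at most 62.5 mm and 10.7 degrees, less where a joint would pass 70% of its speed; a pose out of reach is approached as far as the arm can. A call with a gripper value outside its range is refused whole. The fingers move at their own pace and stop on an object; "newtons" is the grip in N (left out, the last holds). Time passes only in rows, so rows that do not move let the fingers close. It gives the time, the measured TCP pose, the force and the opening at its end, in the units of the state.
- manip.get_obs(): the state, without advancing time (a new reading comes with each control period).
- manip.grab_frame(name): name is "scene" or "top" or "wrist"; returns a dict with "frame" (480x640x3 uint8, red, green, blue), "K" (3x3 intrinsics, pixels), "k1" (the pictures are not rectified: a ray, as slopes to the right and down, at radius r is drawn at 1 + k1 r^2 times it, then the intrinsics apply), "R" (3x3) and "t" (3): a world point X has camera coordinates R X + t. Camera axes: x right, y down, z forward; pixel columns grow to the right and rows downward; lengths in m; the calibration is good to about 2 mm. A picture is of the moment at which its call begins. There is no depth.
- manip.job_done(): hands the job in, once; it reports no verdict.
The state is a dict: "clock": time; "joint_pos": joint angles; "joint_velocities": joint speeds; "joint_efforts": joint torques, N m; "eef_pos": TCP position; "eef_rot": TCP orientation; "force": force on the tool from outside, world axes, zero at the start; "moment": the same for the moment, N m; "width": finger opening in m.
Only numpy, scipy, OpenCV 4.12 (cv2) and the standard library are available. Lean on these libraries where they do the work, as an engineer would, in place of code of your own. Each camera call takes 0.05 s, during which the arm holds its last target.

## Working session

There is one attempt and no reset: what is moved stays moved. The work goes in short steps, Python scripts to look and compute and a tool call to move; the robot and the scene stay as the last step left them, time stands still between calls to the robot, and variables do not carry over. Pictures are saved under pics/ and viewed, and the job is handed in when it is done.

Besides the shell and the picture viewer there is one more tool, called after "Request:" as a command line: name --argument value ..., lists and objects as JSON in quotes. jog_arm: Moves the arm, as the interface text tells. Its arguments: {"type":"object","properties":{"series":{"type":"array"},"newtons":{"type":"number"}},"required":["series"]}

```bash
ls; mkdir -p pics
python3 - <<'E'
from plant import manip
import cv2,numpy as np
o=manip.get_obs(); print(o['clock'],o['eef_pos'],np.round(o['eef_rot'],3),o['width'],manip.grip_depth)
for n in ['scene','top','wrist']:
    f=manip.grab_frame(n); cv2.imwrite(f'pics/{n}0.png',f['frame'][:,:,::-1]); np.savez(f'pics/{n}0.npz',**f)
    print(n,f['K'].tolist(),f['k1'],np.round(f['R'],3).tolist(),np.round(f['t'],3), -f['R'].T@f['t'])
E
```

```text
pics
0.0 [ 0.25682299 -0.56910154  0.22143395] [[-0.001  0.411 -0.912]
 [ 0.002 -0.912 -0.411]
 [-1.    -0.002 -0.   ]] 0.08674214006460708 0.0187
scene [[485.45815044454764, 0.0, 317.8302094679243], [0.0, 485.45815044454764, 243.9468231985677], [0.0, 0.0, 1.0]] -0.0531476852735951 [[0.594, -0.804, -0.018], [-0.374, -0.256, -0.892], [0.712, 0.536, -0.453]] [-0.285  0.301  0.893] [-0.3547597  -0.6307466   0.66777677]
top [[465.924715975218, 0.0, 312.36634192400373], [0.0, 465.924715975218, 232.78813285118616], [0.0, 0.0, 1.0]] -0.08185524383250037 [[-0.022, -0.999, -0.033], [-0.996, 0.024, -0.082], [0.083, 0.031, -0.996]] [0.026 0.514 1.081] [ 0.42268294 -0.01955062  1.11973919]
wrist [[355.5171120971793, 0.0, 321.0010541792906], [0.0, 355.5171120971793, 243.8561262556327], [0.0, 0.0, 1.0]] -0.06782156028656991 [[0.412, -0.911, -0.002], [-0.874, -0.396, 0.282], [-0.258, -0.115, -0.959]] [-0.624 -0.035  0.39 ] [ 0.32718081 -0.5381735   0.38303802]
```

View pics/top0.png

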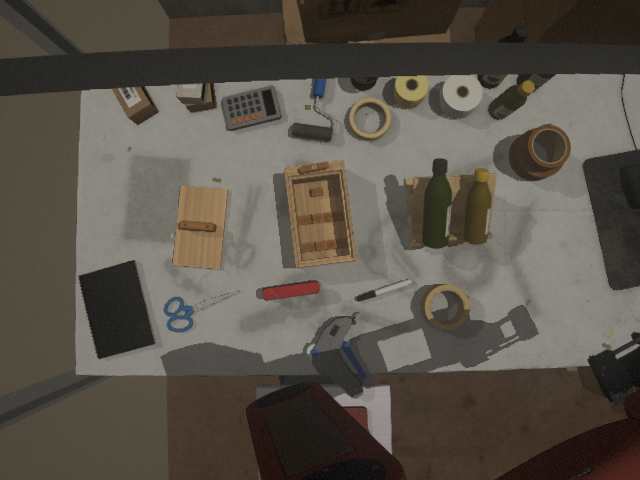

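View pics/scene0.png

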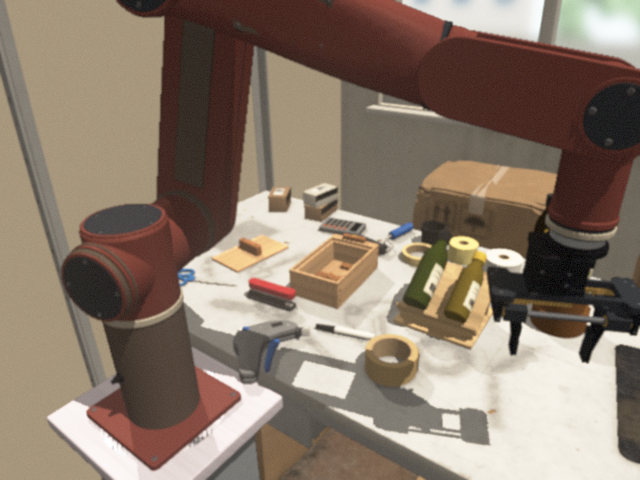

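The top view shows the box at about (320,213) with its button at the far end (315,168). The lid is at (202,228). The rack is at (452,210), with the small amber bottle on the right (cap at 481,176) and the large green one on the left.

```bash
cat > h.py <<'E'
import numpy as np,cv2
from plant import manip
def load(n): return dict(np.load(f'pics/{n}.npz'))
def ray(f,uv):
    K=f['K'];x=(uv[0]-K[0,2])/K[0,0];y=(uv[1]-K[1,2])/K[1,1]
    D=np.array([float(f['k1']),0,0,0])
    # drawn = ray*(1+k1 r^2)
    p=cv2.undistortPoints(np.array([[[uv[0],uv[1]]]],float),K,D)[0,0]
    d=f['R'].T@np.array([p[0],p[1],1]);return -f['R'].T@f['t'],d/np.linalg.norm(d)
def onz(f,uv,z):
    c,d=ray(f,uv);return c+d*(z-c[2])/d[2]
def proj(f,X):
    X=np.atleast_2d(np.array(X,float))
    r,_=cv2.Rodrigues(f['R']);p,_=cv2.projectPoints(X,r,f['t'],f['K'],np.array([float(f['k1']),0,0,0]));return p[:,0]
def tri(f,uv,g,uw):
    a,d=ray(f,uv);b,e=ray(g,uw)
    s=np.linalg.lstsq(np.c_[d,-e],b-a,rcond=None)[0]
    p=a+d*s[0];q=b+e*s[1];return (p+q)/2,np.linalg.norm(p-q)
def snap(n,name):
    f=manip.grab_frame(n);np.savez(f'pics/{name}.npz',**f);cv2.imwrite(f'pics/{name}.png',f['frame'][:,:,::-1]);return f
def crop(name,x0,y0,w,h,s,out):
    im=cv2.imread(f'pics/{name}.png')[y0:y0+h,x0:x0+w];cv2.imwrite(f'pics/{out}.png',cv2.resize(im,None,fx=s,fy=s,interpolation=cv2.INTER_CUBIC))
E
python3 - <<'E'
from h import *
crop('top0',270,140,110,140,4.2,'c1');crop('top0',390,150,120,110,5,'c2');crop('top0',155,170,100,110,5,'c3')
E
```

```text
(no output)
```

View pics/c1.png

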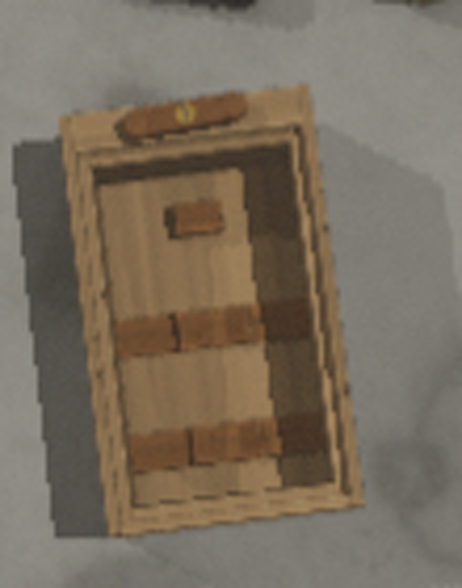

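View pics/c2.png

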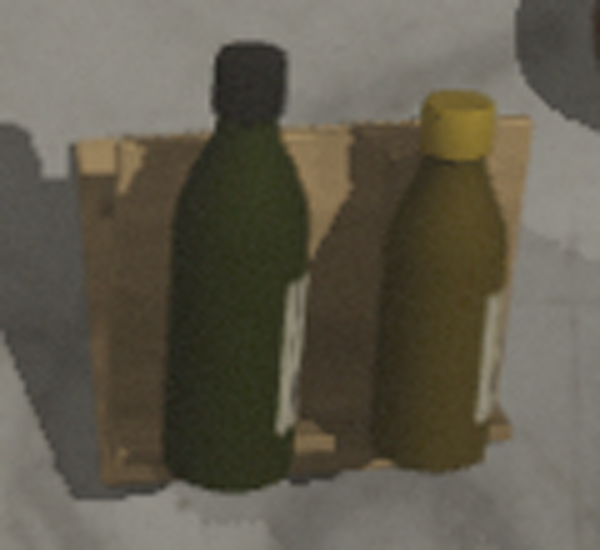

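View pics/c3.png

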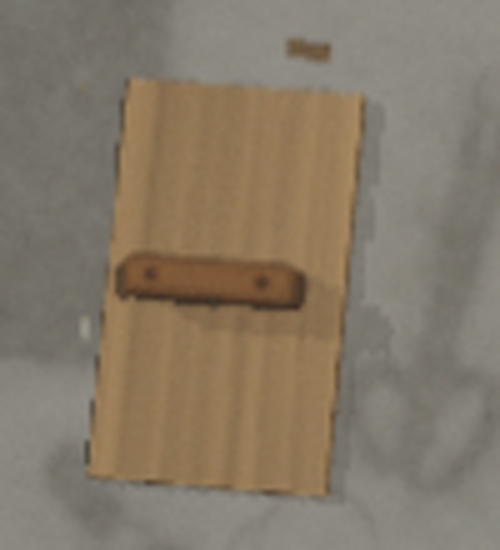

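Run:
```python
from h import *
f=load('top0');g=load('scene0')
def fit(P,M): # rigid 2D fit M->P
    M=np.array(M);P=np.array(P);mc=M.mean(0);pc=P.mean(0)
    a=sum(np.cross(m-mc,p-pc) for m,p in zip(M,P));b=sum(np.dot(m-mc,p-pc) for m,p in zip(M,P))
    t=np.arctan2(a,b);R=np.array([[np.cos(t),-np.sin(t)],[np.sin(t),np.cos(t)]]);o=pc-R@mc
    return t,o,P-(M@R.T+o)
px=np.array([(62,118),(310,87),(362,503),(110,537)])/4.2+(270,140)-0.38
P=[onz(f,p,.074)[:2] for p in px]
t,o,e=fit(P,[(.123,.069),(.123,-.069),(-.108,-.069),(-.108,.069)])
print('box',np.degrees(t),o,e*1000)
px=np.array([(130,78),(364,95),(328,495),(90,475)])/5+(155,170)-.4
P=[onz(f,p,.008)[:2] for p in px]
t,o,e=fit(P,[(.0985,.0595),(.0985,-.0595),(-.0985,-.0595),(-.0985,.0595)])
print('lid',np.degrees(t),o,e*1000)
crop('scene0',390,220,120,130,5,'s1');crop('scene0',280,225,110,90,6,'s2');crop('scene0',200,225,100,50,7,'s3')
```

```text
box 5.600627180027617 [ 0.54621343 -0.00556976] [[-1.24773739 -1.40754369]
 [-1.45686786  0.58638861]
 [ 2.16514445  1.68067392]
 [ 0.5394608  -0.85951884]]
lid -5.66197314625634 [0.5372216  0.28751841] [[-0.73302549 -0.73575184]
 [-1.09071379  1.15709085]
 [ 0.85165692  0.4479457 ]
 [ 0.97208236 -0.86928471]]<stdin>:5: DeprecationWarning: Arrays of 2-dimensional vectors are deprecated. Use arrays of 3-dimensional vectors instead. (deprecated in NumPy 2.0)
```

View pics/s1.png

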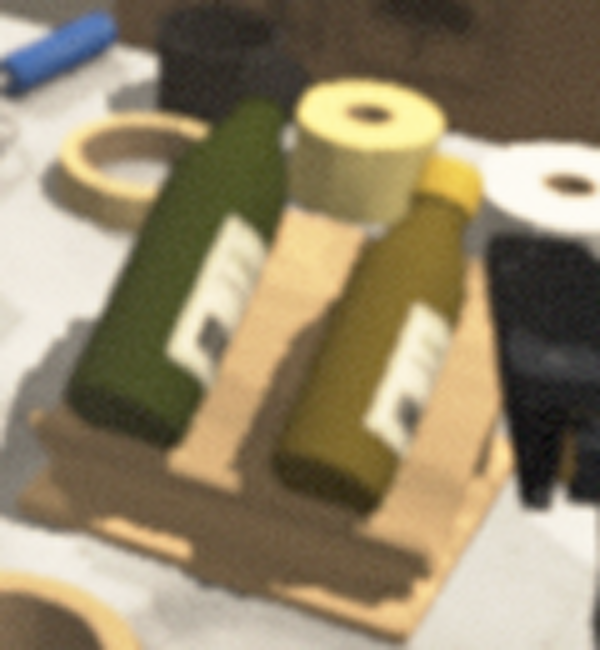

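View pics/s2.png

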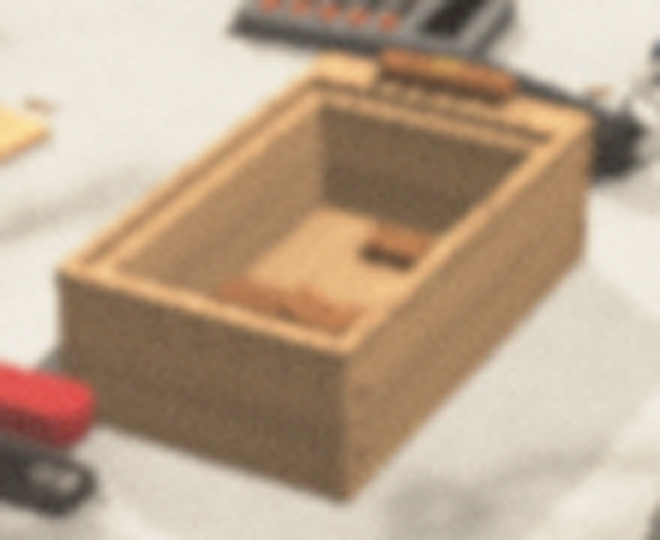

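Run:
```python
from h import *
f=load('top0');g=load('scene0')
A=lambda p:np.array(p)/5+(390,150)-.4
B=lambda p:np.array(p)/5+(390,220)-.4
# rack base corners on table? near right bottom corner
cap=tri(f,A((459,128)),g,B((449,188)));print('cap155',cap)
bot=tri(f,A((430,460)),g,B((333,490)));print('bottom lower edge-ish',bot)
# axis by known geometry: cap centre (155) pixel in top + body centre pixel at mid body; slope 35
from scipy.optimize import least_squares
# tangent edges of straight body in top view: left (383,300)->(372,455); right (502,290)?->(488,455)
L=[A((384,300)),A((374,430))];Rr=[A((502,300)),A((492,430))]
```

```text
cap155 (array([ 0.61732112, -0.35023637,  0.14668981]), np.float64(0.0001643846052783169))
bottom lower edge-ish (array([ 0.48239278, -0.35835837,  0.06457637]), np.float64(0.0038385965189828707))
```

```bash
cat >> h.py <<'E'
from scipy.spatial.transform import Rotation as Rot
def plan(p,R,N,src=None):
    o=manip.get_obs() if src is None else src
    R0=np.array(o['eef_rot']);p0=np.array(o['eef_pos'])
    w=Rot.from_matrix(R0.T@R).as_rotvec()/N
    r=Rot.from_rotvec(w).as_matrix()
    S=np.zeros((3,3));M=np.eye(3)
    for k in range(N): S+=M;M=M@r
    d=np.linalg.solve(R0@S,np.array(p)-p0)
    print('rows',N,'d cm',np.round(d*100,2),'|mm|',round(np.linalg.norm(d)*1000,1),'rot deg',np.round(np.degrees(w),2),'total mm',round(1000*np.linalg.norm(np.array(p)-p0),1))
def toolR(xdir,ydir):
    x=np.array(xdir,float);x/=np.linalg.norm(x);y=np.array(ydir,float);y-=x*(x@y);y/=np.linalg.norm(y)
    return np.c_[x,y,np.cross(x,y)]
def bottleR(yaw,tilt=35):
    s,c=np.sin(np.radians(tilt)),np.cos(np.radians(tilt));a=np.radians(yaw)
    return toolR([s*np.cos(a),s*np.sin(a),-c],[np.sin(a),-np.cos(a),0])
def st():
    o=manip.get_obs();print('t',round(o['clock'],2),'p',np.round(o['eef_pos'],4),'F',np.round(o['force'],1),'w',round(o['width'],4));print(np.round(o['eef_rot'],3).tolist());return o
E
python3 - <<'E'
from h import *
plan([.48,-.358,.200],bottleR(3.4),8)
E
```

```text
rows 8 d cm [ 1.15 -1.84 -3.27] |mm| 39.2 rot deg [2.52 4.33 0.81] total mm 308.1
```

Request:
jog_arm --series '[0.9,1.15,-1.84,-3.27,2.52,4.33,0.81,0.9,1.15,-1.84,-3.27,2.52,4.33,0.81,0.9,1.15,-1.84,-3.27,2.52,4.33,0.81,0.9,1.15,-1.84,-3.27,2.52,4.33,0.81,0.9,1.15,-1.84,-3.27,2.52,4.33,0.81,0.9,1.15,-1.84,-3.27,2.52,4.33,0.81,0.9,1.15,-1.84,-3.27,2.52,4.33,0.81,0.9,1.15,-1.84,-3.27,2.52,4.33,0.81,0.9,0,0,0,0,0,0]'

```text
clock: 1.27
eef_pos: [0.486, -0.3508, 0.1978]
eef_rot: [[0.586, 0.047, -0.809], [0.035, -0.999, -0.032], [-0.81, -0.009, -0.587]]
force: [-0.2, -0.8, -0.2]
width: 0.0784
```

Run:
```python
from h import *
o=st();snap('wrist','w1');snap('top','t1')
plan([.48,-.358,.200],bottleR(3.4),1)
```

```text
t 1.27 p [ 0.486  -0.3508  0.1978] F [-0.2 -0.8 -0.2] w 0.0784
[[0.586, 0.047, -0.809], [0.035, -0.999, -0.032], [-0.81, -0.009, -0.587]]
rows 1 d cm [-0.46  0.49  0.35] |mm| 7.6 rot deg [-0.87 -0.88 -0.11] total mm 7.6
```

View pics/w1.png

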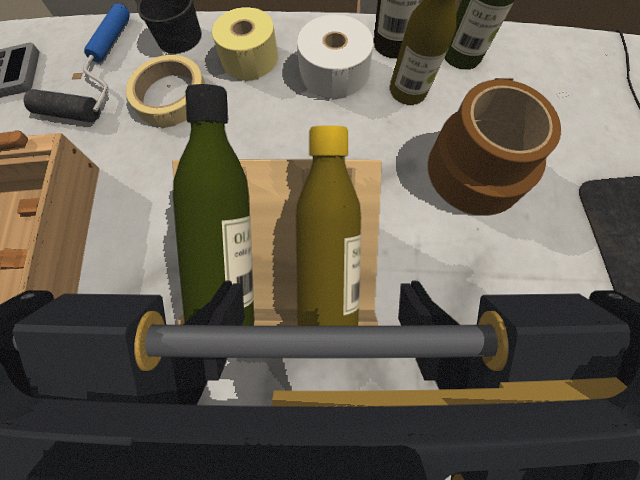

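Wrist view: the small bottle is near the jaw centre line, with its cap at about (328,140) and its flanks at about x=297 and 361. I'll fit the bottle axis from two views.

Run:
```python
from h import *
def axisline(f,roi,lo,hi,dbg):
    im=cv2.cvtColor(f['frame'],cv2.COLOR_RGB2HSV);x0,y0,x1,y1=roi
    m=cv2.inRange(im,lo,hi);z=np.zeros_like(m);z[y0:y1,x0:x1]=m[y0:y1,x0:x1]
    z=cv2.morphologyEx(z,cv2.MORPH_CLOSE,np.ones((5,5)))
    n,l,s,c=cv2.connectedComponentsWithStats(z);k=1+np.argmax(s[1:,4]);m=(l==k);print(dbg,s[k])
    out=[]
    for v in range(s[k][1],s[k][1]+s[k][3],6 if s[k][3]>80 else 4):
        u=np.where(m[v])[0];
        if len(u):out.append((v,u.min(),u.max()))
    print(out);return out
w=load('w1');t=load('top0')
im=cv2.cvtColor(w['frame'],cv2.COLOR_RGB2HSV);print(im[250,315],im[140,328],im[250,275],im[250,370])
im=cv2.cvtColor(t['frame'],cv2.COLOR_RGB2HSV);print(im[215,477],im[176,482],im[215,463],im[200,492],im[200,505])
axisline(w,(280,115,385,325),(15,130,30),(32,255,255),'w')
axisline(t,(455,160,500,250),(15,130,20),(32,255,255),'t')
```

```text
[ 23 170  90] [ 23 201 189] [17 96 90] [ 16 111 174]
[ 22 146  68] [ 23 165 131] [20 86 62] [ 18  90 128] [ 22  22 126]
w [ 296  126   65  199 9664]
[(126, np.int64(316), np.int64(342)), (132, np.int64(310), np.int64(347)), (138, np.int64(310), np.int64(347)), (144, np.int64(310), np.int64(347)), (150, np.int64(310), np.int64(347)), (156, np.int64(313), np.int64(344)), (162, np.int64(313), np.int64(344)), (168, np.int64(311), np.int64(345)), (174, np.int64(309), np.int64(347)), (180, np.int64(306), np.int64(350)), (186, np.int64(304), np.int64(352)), (192, np.int64(301), np.int64(355)), (198, np.int64(299), np.int64(357)), (204, np.int64(297), np.int64(359)), (210, np.int64(296), np.int64(359)), (216, np.int64(296), np.int64(360)), (222, np.int64(296), np.int64(360)), (228, np.int64(296), np.int64(360)), (234, np.int64(296), np.int64(358)), (240, np.int64(296), np.int64(343)), (246, np.int64(296), np.int64(343)), (252, np.int64(297), np.int64(343)), (258, np.int64(297), np.int64(343)), (264, np.int64(297), np.int64(343)), (270, np.int64(297), np.int64(343)), (276, np.int64(297), np.i
[... 335 characters left out ...]
69, np.int64(476), np.int64(485)), (173, np.int64(475), np.int64(488)), (177, np.int64(474), np.int64(488)), (181, np.int64(477), np.int64(486)), (185, np.int64(478), np.int64(486)), (189, np.int64(475), np.int64(487)), (193, np.int64(475), np.int64(489)), (197, np.int64(474), np.int64(490)), (201, np.int64(474), np.int64(490)), (205, np.int64(474), np.int64(488)), (209, np.int64(472), np.int64(486)), (213, np.int64(473), np.int64(485)), (217, np.int64(473), np.int64(485)), (221, np.int64(473), np.int64(484)), (225, np.int64(473), np.int64(484)), (229, np.int64(474), np.int64(484)), (233, np.int64(473), np.int64(483)), (237, np.int64(473), np.int64(485)), (241, np.int64(476), np.int64(482))]
```

Run:
```python
from h import *
w=load('w1');t=load('top0');o=manip.get_obs()
capt=np.array((459,125))/5+(390,150)-.4
c,e=tri(w,(328.7,143),t,capt);print('cap?',c,e*1000)
# body width gives depth: w row 222 tangents
for v,a,b in [(216,296,360.5),(321,298,357.5)]:
    c0,d1=ray(w,(a-.5,v));_,d2=ray(w,(b+.5,v));ang=np.arccos(d1@d2);print('dist to axis by width',.026/np.sin(ang/2));
    m=(d1+d2);m/=np.linalg.norm(m);print('axis pt',c0+m*.026/np.sin(ang/2))
# y of axis along line for depths
R=np.array(o['eef_rot'])
for p in [c]: print('cap in tool',R.T@(p-o['eef_pos']))
# model check: axis at yaw y, tilt 35; predict pixel of bottom/cap end
for yaw in (2,4):
  a=np.array([np.cos(np.radians(35))*np.cos(np.radians(yaw)),np.cos(np.radians(35))*np.sin(np.radians(yaw)),np.sin(np.radians(35))])
  for s in (0,.095,.155,.167): 
    P=c+a*(s-.155);print(yaw,s,np.round(P,4),proj(w,P)[0].round(1),proj(t,P)[0].round(1))
```

```text
cap? [ 0.6190428  -0.35117521  0.14202312] 1.8105267533748892
dist to axis by width 0.2841125894775335
axis pt [ 0.56876195 -0.35236245  0.11457176]
dist to axis by width 0.31273895201918056
axis pt [ 0.4926225  -0.35554853  0.06388504]
cap in tool [ 0.12396043  0.0049018  -0.07529106]
2 0 [ 0.4922 -0.3556  0.0531] [327.7 323.1] [473.4 237.3]
2 0.095 [ 0.5699 -0.3529  0.1076] [328.8 218.2] [478.  200.1]
2 0.155 [ 0.619  -0.3512  0.142 ] [329.6 142.3] [481.  174.9]
2 0.167 [ 0.6289 -0.3508  0.1489] [329.8 126.2] [481.7 169.6]
4 0 [ 0.4924 -0.36    0.0531] [332.6 323.1] [475.3 237.1]
4 0.095 [ 0.57   -0.3546  0.1076] [330.9 218.2] [478.8 200.1]
4 0.155 [ 0.619  -0.3512  0.142 ] [329.6 142.3] [481.  174.9]
4 0.167 [ 0.6288 -0.3505  0.1489] [329.3 126.2] [481.5 169.6]
```

Run:
```python
from h import *
R=bottleR(2.3);G=np.array([.5448,-.3542,.0929]);x=R[:,0]
T=G+.0187*x
plan(T-.07*x,R,3)
o={'eef_pos':T-.07*x,'eef_rot':R};plan(T,R,5,o)
```

```text
rows 3 d cm [2.3  0.14 0.42] |mm| 23.4 rot deg [ 0.01 -0.29  0.18] total mm 70.3
rows 5 d cm [ 1.4  0.  -0. ] |mm| 14.0 rot deg [0. 0. 0.] total mm 70.0
```

Request:
jog_arm --series '[0.8,2.3,0.14,0.42,0,-0.3,0.2,0.8,2.3,0.14,0.42,0,-0.3,0.2,0.8,2.3,0.14,0.42,0,-0.3,0.2,0.8,0,0,0,0,0,0]'

```text
clock: 1.88
eef_pos: [0.5143, -0.3612, 0.1346]
eef_rot: [[0.571, 0.038, -0.82], [0.016, -0.999, -0.035], [-0.821, 0.007, -0.571]]
force: [-0.5, 0.2, 0.5]
width: 0.0699
```

Run:
```python
from h import *
o=st();snap('wrist','w2')
R=bottleR(2.3);G=np.array([.5448,-.3542,.0929]);x=R[:,0]
T=G+.0187*x
plan(T,R,5)
```

```text
t 1.88 p [ 0.5143 -0.3612  0.1346] F [-0.5  0.2  0.5] w 0.0699
[[0.571, 0.038, -0.82], [0.016, -0.999, -0.035], [-0.821, 0.007, -0.571]]
rows 5 d cm [ 1.43 -0.14 -0.01] |mm| 14.4 rot deg [ 0.03  0.02 -0.1 ] total mm 71.8
```

View pics/w2.png

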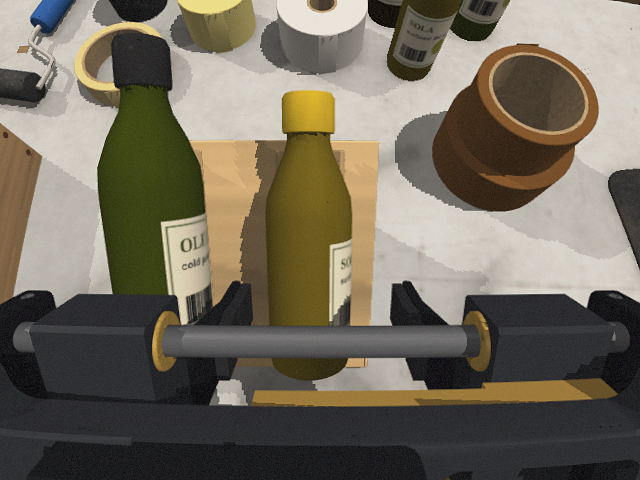

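Bottle centre is u≈310 and the jaw centre u≈321. The planned 7 mm shift left agrees with that, so I'll approach.

Request:
jog_arm --series '[0.8,0.5,-0.7,0,0,0,-0.5,0.8,1.5,0,0,0,0,0,0.8,1.5,0,0,0,0,0,0.8,1.5,0,0,0,0,0,0.8,1.2,0,0,0,0,0,0.8,0,0,0,0,0,0]'

```text
clock: 2.68
eef_pos: [0.5521, -0.3547, 0.0836]
eef_rot: [[0.572, 0.042, -0.819], [0.021, -0.999, -0.037], [-0.82, 0.004, -0.573]]
force: [-0.5, -0.8, -0.3]
width: 0.0695
```

Run:
```python
from h import *
o=st();snap('wrist','w3')
R=bottleR(2.3);G=np.array([.5448,-.3542,.0929]);x=R[:,0]
T=G+.0187*x
plan(T,R,1)
```

```text
t 2.67 p [ 0.5521 -0.3547  0.0836] F [-0.5 -0.8 -0.3] w 0.0695
[[0.572, 0.042, -0.819], [0.021, -0.999, -0.037], [-0.82, 0.004, -0.573]]
rows 1 d cm [ 0.74 -0.11  0.09] |mm| 7.5 rot deg [ 0.23  0.04 -0.14] total mm 7.5
```

View pics/w3.png

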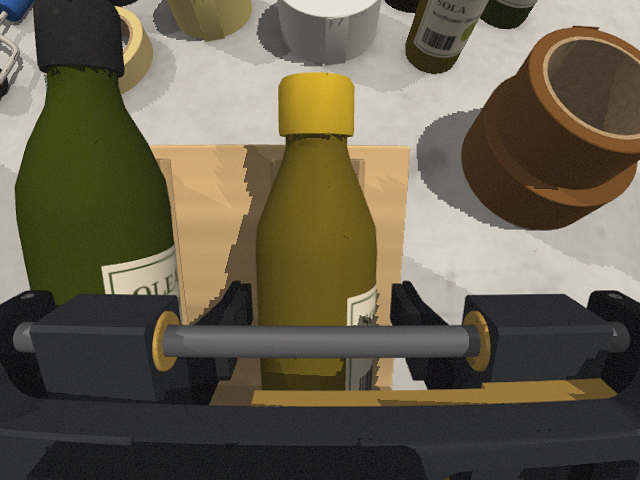

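Run:
```python
from h import *
w=load('w1');v=load('w3');t=load('top0');s=load('scene0')
print(tri(w,(328.7,143),v,(316.3,107)))
# cap/body joint: lower cap edge centre
print('neck',tri(w,(328.7,157),v,(316.3,137)))
c0,d1=ray(v,(256,245));_,d2=ray(v,(377.5,245));ang=np.arccos(d1@d2);m=d1+d2;m/=np.linalg.norm(m);P=c0+m*.026/np.sin(ang/2)
a=np.array([.8185,.033,.5736]);C=np.array([.6185,-.3512,.1445]);R=manip.get_obs()['eef_rot']
for n,P in (('width',P),('cap13',tri(w,(328.7,143),v,(316.3,107))[0])):
    d=R.T@(P-C);print(n,P,'dev in tool from axis model: x',d[0],'y',d[1])
```

```text
(array([ 0.60498174, -0.35099491,  0.16086905]), np.float64(0.0003431309354287717))
neck (array([ 0.60042198, -0.3512013 ,  0.15003034]), np.float64(0.00018305701871402778))
width [ 0.57067844 -0.35259734  0.11416843] dev in tool from axis model: x -0.0025561977192415405 y -0.000739868216705957
cap13 [ 0.60498174 -0.35099491  0.16086905] dev in tool from axis model: x -0.02115221207908154 y -0.0007008129408970738
```

Request:
jog_arm --series '[0.8,0.55,-0.12,0,0,0,0,0.4,0,0,0,0,0,0,0.4,0,0,0,0,0,0,0.4,0,0,0,0,0,0,0.4,0,0,0,0,0,0,0.4,0,0,0,0,0,0]' --newtons 20

```text
clock: 3.48
eef_pos: [0.5554, -0.3539, 0.0804]
eef_rot: [[0.573, 0.042, -0.818], [0.02, -0.999, -0.037], [-0.819, 0.005, -0.574]]
force: [1.8, 0.8, -1.2]
width: 0.0499
```

Run:
```python
from h import *
o=st();snap('wrist','w4')
```

```text
t 3.48 p [ 0.5554 -0.3539  0.0804] F [ 1.8  0.8 -1.2] w 0.0499
[[0.573, 0.042, -0.818], [0.02, -0.999, -0.037], [-0.819, 0.005, -0.574]]
```

View pics/w4.png

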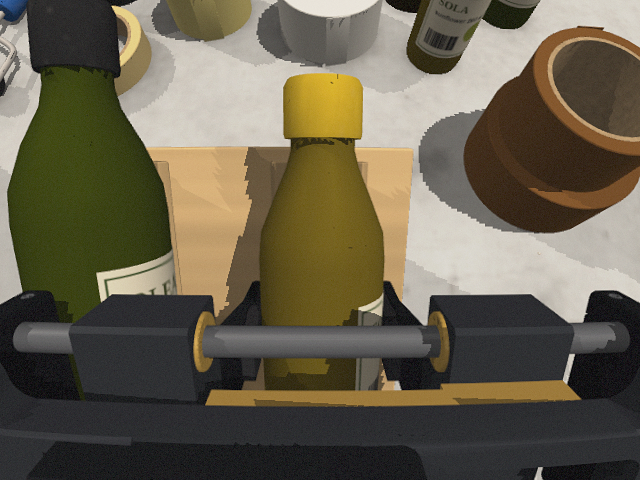

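Gripped at 49.9 mm. Lifting off perpendicular to the channel.

Request:
jog_arm --series '[0.4,-0.7,0,0,0,0,0,0.4,-1.5,0,0,0,0,0,0.4,-2,0,0,0,0,0,0.4,-2,0,0,0,0,0,0.4,-2,0,0,0,0,0,0.4,-2,0,0,0,0,0,0.4,0,0,0,0,0,0]'

```text
clock: 4.4
eef_pos: [0.4911, -0.3562, 0.1686]
eef_rot: [[0.57, 0.041, -0.82], [0.018, -0.999, -0.038], [-0.821, 0.007, -0.571]]
force: [0.6, -0.4, -2.0]
width: 0.0501
```

Run:
```python
from h import *
o=st();snap('wrist','w5');snap('top','t5');snap('scene','s5')
```

```text
t 4.4 p [ 0.4911 -0.3562  0.1686] F [ 0.6 -0.4 -2. ] w 0.0501
[[0.57, 0.041, -0.82], [0.018, -0.999, -0.038], [-0.821, 0.007, -0.571]]
```

View pics/w5.png

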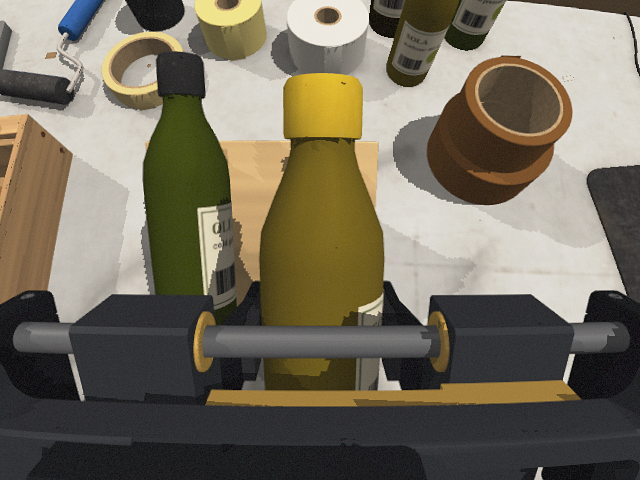

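View pics/s5.png

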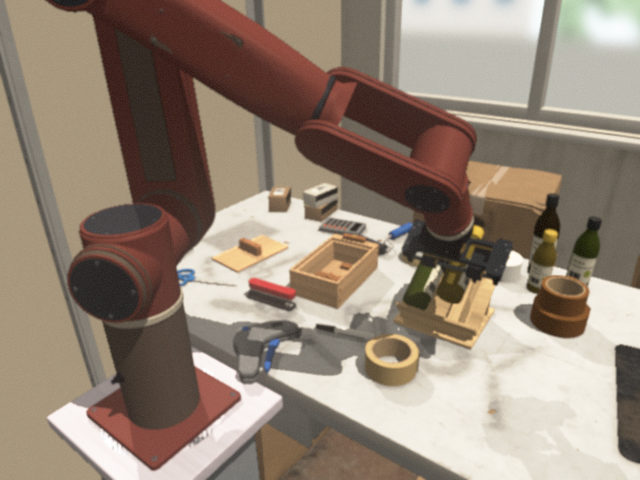

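```bash
python3 - <<'E'
from h import *
w=load('w5');o=manip.get_obs();R=np.array(o['eef_rot']);p=np.array(o['eef_pos'])
# cap side lower edge row ~138 (s=145), upper edge ~73 (s=167), seen on near side(radius 15 nearer camera)
for name,uv,s in (('capfar',(323,73.5),.167),('caplow',(323,138),.145)):
  for off in (0,.0024):
    for rad in (0.015,0):
        c,d=ray(w,uv);cl=R.T@(c-p);dl=R.T@d
        t=(-.0187+off-rad-cl[0])/dl[0];q=cl+dl*t;print(name,off,rad,'tool y,z',np.round(q[1:],4),'grasp s=',round(s+q[2],4))
c,d1=ray(w,(260,245));_,d2=ray(w,(384,245));ang=np.arccos(d1@d2);m=d1+d2;m/=np.linalg.norm(m);P=c+m*.026/np.sin(ang/2);print(R.T@(P-p))
E
python3 - <<'E'
import sys;sys.path.insert(0,'.')
E
```

```text
capfar 0 0.015 tool y,z [ 0.0025 -0.1   ] grasp s= 0.067
capfar 0 0 tool y,z [ 0.0026 -0.1025] grasp s= 0.0645
capfar 0.0024 0.015 tool y,z [ 0.0025 -0.1004] grasp s= 0.0666
capfar 0.0024 0 tool y,z [ 0.0026 -0.1029] grasp s= 0.0641
caplow 0 0.015 tool y,z [ 0.0026 -0.0786] grasp s= 0.0664
caplow 0 0 tool y,z [ 0.0027 -0.0787] grasp s= 0.0663
caplow 0.0024 0.015 tool y,z [ 0.0026 -0.0786] grasp s= 0.0664
caplow 0.0024 0 tool y,z [ 0.0027 -0.0787] grasp s= 0.0663
[-0.01956829  0.002382   -0.03486326]
```

Run:
```python
from h import *
psi=np.radians(5.6);bx=np.array([np.cos(psi),np.sin(psi),0]);O=np.array([.546,-.0056,0])
R1=bottleR(2.3,20);plan([.50,-.34,.27],R1,4)
Rb=bottleR(5.6,0);T=O-.017*bx+np.array([0,0,.0375+.12-.0187])
plan(T,Rb,9,{'eef_pos':[.50,-.34,.27],'eef_rot':R1});print(T)
```

```text
rows 4 d cm [-2.16 -0.35 -1.47] |mm| 26.4 rot deg [ 0.05 -3.68 -0.03] total mm 105.3
rows 9 d cm [ 1.54 -3.67 -0.28] |mm| 39.9 rot deg [-0.36 -2.22 -0.06] total mm 358.9
[ 0.52908113 -0.00725891  0.1388    ]
```

Request:
jog_arm --series '[0.4,-2.16,-0.35,-1.47,0,-3.7,0,0.4,-2.16,-0.35,-1.47,0,-3.7,0,0.4,-2.16,-0.35,-1.47,0,-3.7,0,0.4,-2.16,-0.35,-1.47,0,-3.7,0,0.4,0,0,0,0,0,0]'

```text
clock: 5.18
eef_pos: [0.4998, -0.3365, 0.265]
eef_rot: [[0.327, 0.043, -0.944], [0.021, -0.999, -0.038], [-0.945, -0.007, -0.327]]
force: [0.0, 0.2, -3.3]
width: 0.05
```

Run:
```python
from h import *
st();psi=np.radians(5.6);bx=np.array([np.cos(psi),np.sin(psi),0]);O=np.array([.546,-.0056,0])
Rb=bottleR(5.6,0);T=O-.017*bx+np.array([0,0,.2])
plan(T,Rb,10)
```

```text
t 5.17 p [ 0.4998 -0.3365  0.265 ] F [ 0.   0.2 -3.3] w 0.05
[[0.327, 0.043, -0.944], [0.021, -0.999, -0.038], [-0.945, -0.007, -0.327]]
rows 10 d cm [ 0.74 -3.27 -0.39] |mm| 33.7 rot deg [-0.32 -1.91 -0.01] total mm 336.9
```

Request:
jog_arm --series '[0.4,0.74,-3.27,-0.39,-0.3,-1.9,0,0.4,0.74,-3.27,-0.39,-0.3,-1.9,0,0.4,0.74,-3.27,-0.39,-0.3,-1.9,0,0.4,0.74,-3.27,-0.39,-0.3,-1.9,0,0.4,0.74,-3.27,-0.39,-0.3,-1.9,0,0.4,0.74,-3.27,-0.39,-0.3,-1.9,0,0.4,0.74,-3.27,-0.39,-0.3,-1.9,0,0.4,0.74,-3.27,-0.39,-0.3,-1.9,0,0.4,0.74,-3.27,-0.39,-0.3,-1.9,0,0.4,0.74,-3.27,-0.39,-0.3,-1.9,0,0.4,0,0,0,0,0,0]'

```text
clock: 6.55
eef_pos: [0.5139, 0.0097, 0.1693]
eef_rot: [[-0.036, 0.099, -0.994], [0.027, -0.995, -0.1], [-0.999, -0.03, 0.033]]
force: [0.3, -1.2, -2.4]
width: 0.05
```

Run:
```python
from h import *
st();psi=np.radians(5.6);bx=np.array([np.cos(psi),np.sin(psi),0]);O=np.array([.546,-.0056,0])
Rb=bottleR(5.6,0);T=O-.017*bx+np.array([0,0,.14])
plan(T,Rb,3);snap('wrist','w6');snap('top','t6')
```

```text
t 6.55 p [0.5139 0.0097 0.1693] F [ 0.3 -1.2 -2.4] w 0.05
[[-0.036, 0.099, -0.994], [0.027, -0.995, -0.1], [-0.999, -0.03, 0.033]]
rows 3 d cm [ 0.95  0.63 -0.47] |mm| 12.4 rot deg [0.04 0.64 0.58] total mm 37.1
```

View pics/w6.png

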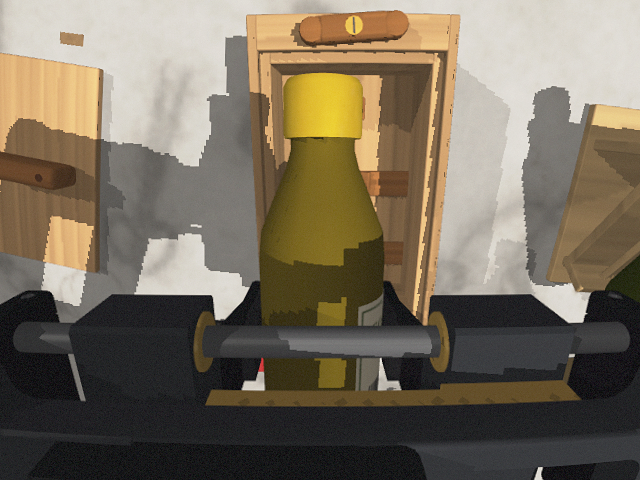

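View pics/t6.png

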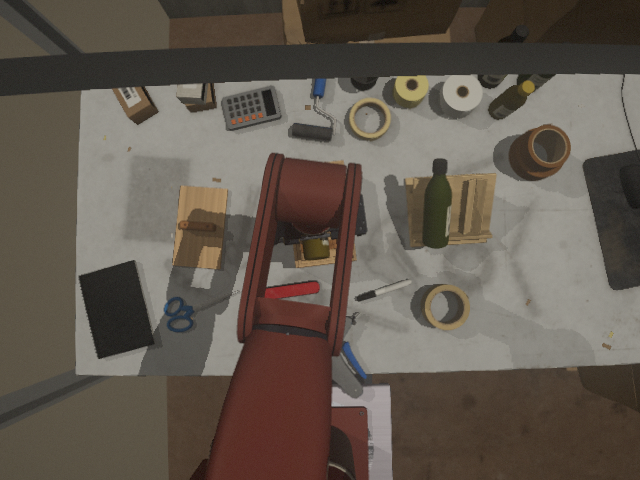

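The wrist view shows the box's far corners at (248,14) and (460,14) and the button screw at (354,25). The bottle hangs slightly left of the box's middle. I'll check the box pose from this view too.

Run:
```python
from h import *
crop('w6',235,0,240,150,3.3,'c6')
```

```text
(no output)
```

View pics/c6.png

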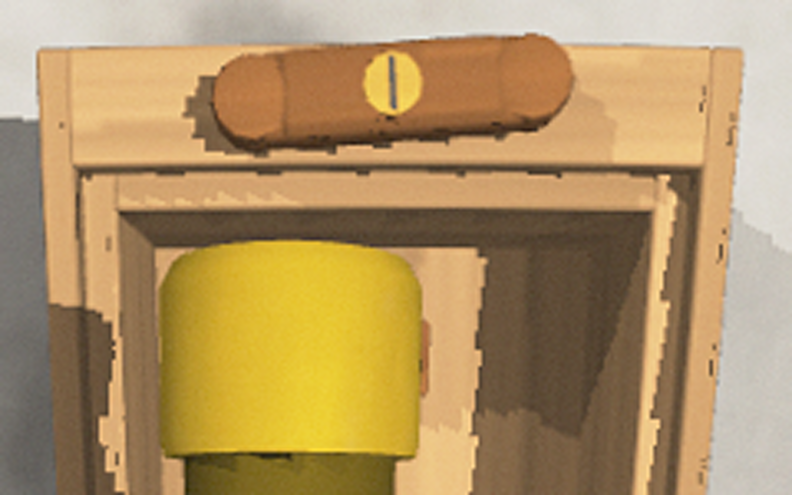

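Run:
```python
from h import *
w=load('w6');o=manip.get_obs();R=np.array(o['eef_rot']);p=np.array(o['eef_pos'])
for b in (0,.0025):
  sh=-b*R[:,1]
  g=lambda u,v,z:onz(w,(u/3.3+235-.35,v/3.3-.35),z)+sh
  TL,TR=g(38,49,.074),g(743,49,.074);il,ir=g(72,165,.074),g(700,163,.074);S=g(392,83,.0875)
  yaw=np.degrees(np.arctan2(-(TR-TL)[0]*-1,-(TR-TL)[1]));d=TL-TR
  yaw=np.degrees(np.arctan2(-d[0],d[1]));bx=np.array([np.cos(np.radians(yaw)),np.sin(np.radians(yaw)),0])
  d2=il-ir
  print('len',np.linalg.norm(TL-TR),'yaw',yaw,np.degrees(np.arctan2(-d2[0],d2[1])),'inner len',np.linalg.norm(d2))
  for y in (5.6,yaw):
    bx=np.array([np.cos(np.radians(y)),np.sin(np.radians(y)),0])
    print('origin from corners',((TL+TR)/2-.123*bx)[:2],'inner',((il+ir)/2-.101*bx)[:2],'screw',(S-.112*bx)[:2])
# side edges from crop: left outer edge (38,49)->(57,480)
print('top view:');t=load('top0')
A=lambda q:np.array(q)/4.2+(270,140)-.38
d=onz(t,A((62,118)),.074)-onz(t,A((110,537)),.074);print(np.degrees(np.arctan2(d[1],d[0])),np.linalg.norm(d))
d=onz(t,A((310,87)),.074)-onz(t,A((362,503)),.074);print(np.degrees(np.arctan2(d[1],d[0])),np.linalg.norm(d))
a=onz(t,A((62,118)),.074)-onz(t,A((310,87)),.074);print(np.degrees(np.arctan2(-a[0],a[1])),np.linalg.norm(a))
a=onz(t,A((110,537)),.074)-onz(t,A((362,503)),.074);print(np.degrees(np.arctan2(-a[0],a[1])),np.linalg.norm(a))
S=onz(t,A((185,114)),.0875);bx=np.array([np.cos(.0977),np.sin(.0977),0]);print('screw top',S-.112*bx)
```

```text
len 0.1363259101806106 yaw 5.720617034664346 5.9364057568684885 inner len 0.12373553259494652
origin from corners [ 0.5451929  -0.00478176] inner [ 0.54618344 -0.00425944] screw [ 0.54584855 -0.00465333]
origin from corners [ 0.54521844 -0.00503944] inner [ 0.54620441 -0.00447103] screw [ 0.5458718  -0.00488796]
len 0.1363259101806106 yaw 5.720617034664346 5.9364057568684885 inner len 0.12373553259494652
origin from corners [ 0.54495119 -0.00229449] inner [ 0.54594173 -0.00177216] screw [ 0.54560684 -0.00216605]
origin from corners [ 0.54497673 -0.00255216] inner [ 0.5459627  -0.00198375] screw [ 0.54563009 -0.00240068]
top view:
5.507873755753269 0.2291681497694553
5.41520101132963 0.22728967279171716
5.594924052969885 0.13599517691706123
6.388778690066191 0.13564342314004235
screw top [ 0.54633134 -0.00463597  0.0875    ]
```

```bash
cat >> h.py <<'E'
YAW=5.7;psi=np.radians(YAW);BX=np.array([np.cos(psi),np.sin(psi),0]);BY=np.array([-np.sin(psi),np.cos(psi),0]);BO=np.array([.546,-.0035,0]);EZ=np.array([0,0,1.])
def bp(x,y,z): return BO+BX*x+BY*y+EZ*z
def tobox(p): p=np.array(p)-BO;return np.array([p@BX,p@BY,p[2]])
E
python3 - <<'E'
from h import *
plan(bp(-.017,0,.12),bottleR(YAW,0),4)
E
```

```text
rows 4 d cm [ 1.25  0.38 -0.36] |mm| 13.5 rot deg [-0.03  0.46  0.41] total mm 54.0
```

Request:
jog_arm --series '[0.4,1.25,0.38,-0.36,0,0.5,0.4,0.4,1.25,0.38,-0.36,0,0.5,0.4,0.4,1.25,0.38,-0.36,0,0.5,0.4,0.4,1.25,0.38,-0.36,0,0.5,0.4,0.4,0,0,0,0,0,0]'

```text
clock: 7.28
eef_pos: [0.5285, -0.0103, 0.1144]
eef_rot: [[0.005, 0.092, -0.996], [-0.0, -0.996, -0.092], [-1.0, 0.001, -0.005]]
force: [-0.4, 0.1, -1.6]
width: 0.0496
```

Run:
```python
from h import *
o=st();print(tobox(o['eef_pos']));plan(bp(-.017,0,.10),bottleR(YAW,0),2)
```

```text
t 7.28 p [ 0.5285 -0.0103  0.1144] F [-0.4  0.1 -1.6] w 0.0496
[[0.005, 0.092, -0.996], [-0.0, -0.996, -0.092], [-1.0, 0.001, -0.005]]
[-0.01809083 -0.00505483  0.11436237]
rows 2 d cm [ 0.72 -0.25 -0.05] |mm| 7.6 rot deg [-0.22 -0.13 -0.02] total mm 15.3
```

Request:
jog_arm --series '[0.4,0.8,-0.45,-0.1,-0.4,-0.2,0,0.4,0,0,0,0,0,0]'

```text
clock: 7.52
eef_pos: [0.5292, -0.006, 0.106]
eef_rot: [[0.001, 0.098, -0.995], [-0.001, -0.995, -0.098], [-1.0, 0.001, -0.001]]
force: [0.2, 0.4, -2.4]
width: 0.0497
```

Run:
```python
from h import *
o=st();print(tobox(o['eef_pos']));plan(bp(-.017,0,.035),bottleR(YAW,0),7);snap('wrist','w7')
```

```text
t 7.53 p [ 0.5292 -0.006   0.106 ] F [ 0.2  0.4 -2.4] w 0.0497
[[0.001, 0.098, -0.995], [-0.001, -0.995, -0.098], [-1.0, 0.001, -0.001]]
[-0.01696009 -0.00082508  0.10597185]
rows 7 d cm [ 1.01 -0.01  0.  ] |mm| 10.1 rot deg [-0.01 -0.01 -0.01] total mm 71.0
```

View pics/w7.png

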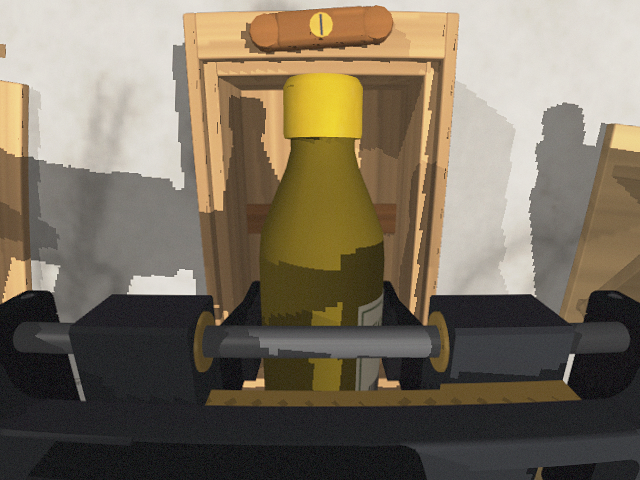

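The bottle is centred on the box: cap at u≈323, screw at u≈321. Lowering it.

Request:
jog_arm --series '[0.4,1,0,0,0,0,0,0.4,1,0,0,0,0,0,0.4,1,0,0,0,0,0,0.4,1,0,0,0,0,0,0.4,1,0,0,0,0,0,0.4,1,0,0,0,0,0,0.4,0.5,0,0,0,0,0,0.4,0,0,0,0,0,0]'

```text
clock: 8.57
eef_pos: [0.5299, -0.0061, 0.0369]
eef_rot: [[0.002, 0.098, -0.995], [-0.001, -0.995, -0.098], [-1.0, 0.001, -0.002]]
force: [0.1, 0.2, -2.4]
width: 0.0499
```

Run:
```python
from h import *
o=st();print(tobox(o['eef_pos']));plan(bp(-.017,0,.02),bottleR(YAW,0),4)
```

```text
t 8.57 p [ 0.5299 -0.0061  0.0369] F [ 0.1  0.2 -2.4] w 0.0499
[[0.002, 0.098, -0.995], [-0.001, -0.995, -0.098], [-1.0, 0.001, -0.002]]
[-0.01624418 -0.00098155  0.03689955]
rows 4 d cm [ 0.42 -0.02  0.02] |mm| 4.2 rot deg [-0.01 -0.03 -0.02] total mm 16.9
```

Request:
jog_arm --series '[0.4,0.4,-0.03,0.02,0,0,0,0.4,0.4,-0.03,0.02,0,0,0,0.4,0.3,-0.03,0,0,0,0,0.4,0.2,0,0,0,0,0,0.4,0,0,0,0,0,0]'

```text
clock: 9.2
eef_pos: [0.5304, -0.0053, 0.024]
eef_rot: [[0.004, 0.098, -0.995], [-0.001, -0.995, -0.098], [-1.0, 0.002, -0.004]]
force: [0.5, 0.2, -2.6]
width: 0.0498
```

Run:
```python
from h import *
o=st();print(tobox(o['eef_pos']))
```

```text
t 9.2 p [ 0.5304 -0.0053  0.024 ] F [ 0.5  0.2 -2.6] w 0.0498
[[0.004, 0.098, -0.995], [-0.001, -0.995, -0.098], [-1.0, 0.002, -0.004]]
[-0.01570069 -0.00022068  0.02403754]
```

Request:
jog_arm --series '[0.4,0.2,0,0.05,0,0,0,0.4,0.15,0,0.05,0,0,0,0.4,0.15,0,0,0,0,0,0.4,0,0,0,0,0,0]'

```text
clock: 9.7
eef_pos: [0.5295, -0.0055, 0.0189]
eef_rot: [[0.005, 0.098, -0.995], [-0.001, -0.995, -0.098], [-1.0, 0.002, -0.005]]
force: [-0.3, 0.1, -2.5]
width: 0.0496
```

Request:
jog_arm --series '[0.4,0.1,0,0,0,0,0,0.4,0.1,0,0,0,0,0,0.4,0,0,0,0,0,0]'

```text
clock: 10.07
eef_pos: [0.5297, -0.0055, 0.0169]
eef_rot: [[0.005, 0.098, -0.995], [-0.001, -0.995, -0.098], [-1.0, 0.002, -0.005]]
force: [-0.0, -0.8, -2.2]
width: 0.0499
```

Run:
```python
from h import *
o=st();print(tobox(o['eef_pos']),o['moment']);snap('wrist','w8')
```

```text
t 10.07 p [ 0.5297 -0.0055  0.0169] F [-0.  -0.8 -2.2] w 0.0499
[[0.005, 0.098, -0.995], [-0.001, -0.995, -0.098], [-1.0, 0.002, -0.005]]
[-0.01641718 -0.00035224  0.01689427] [-0.00707341  0.05336698 -0.04543247]
```

View pics/w8.png

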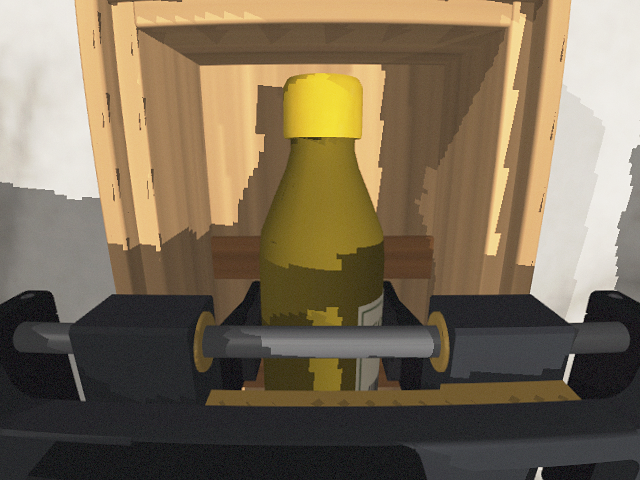

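Request:
jog_arm --series '[0.4,0.1,0,0,0,0,0,0.4,0,0,0,0,0,0]'

```text
clock: 10.38
eef_pos: [0.5297, -0.0055, 0.0165]
eef_rot: [[0.005, 0.099, -0.995], [-0.001, -0.995, -0.099], [-1.0, 0.002, -0.005]]
force: [-1.3, 0.6, 0.2]
width: 0.0502
```

Request:
jog_arm --series '[0.4,0.1,0,0,0,0,0,0.4,0,0,0,0,0,0]'

```text
clock: 10.62
eef_pos: [0.5296, -0.0056, 0.0163]
eef_rot: [[0.004, 0.099, -0.995], [-0.002, -0.995, -0.099], [-1.0, 0.002, -0.004]]
force: [-0.9, 0.5, 2.0]
width: 0.05
```

Contact: the force went from -2.4 to +2 N. Releasing with a small opening so the fingers stay clear of the box walls.

Request:
jog_arm --series '[0.62,0,0,0,0,0,0,0.66,0,0,0,0,0,0,0.72,0,0,0,0,0,0,0.74,0,0,0,0,0,0]'

```text
clock: 11.12
eef_pos: [0.5308, -0.0057, 0.0164]
eef_rot: [[0.007, 0.099, -0.995], [-0.002, -0.995, -0.099], [-1.0, 0.003, -0.007]]
force: [-1.4, 0.2, -0.0]
width: 0.0629
```

Run:
```python
from h import *
o=st();snap('wrist','w9')
```

```text
t 11.12 p [ 0.5308 -0.0057  0.0164] F [-1.4  0.2 -0. ] w 0.0629
[[0.007, 0.099, -0.995], [-0.002, -0.995, -0.099], [-1.0, 0.003, -0.007]]
```

View pics/w9.png

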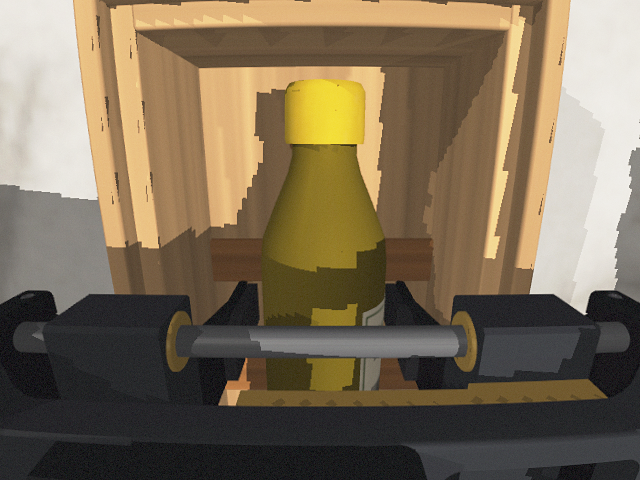

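The bottle rests in the box and the fingers are clear on both sides. Withdrawing straight up.

Request:
jog_arm --series '[0.74,-0.7,0,0,0,0,0,0.74,-1,0,0,0,0,0,0.74,-2,0,0,0,0,0,0.74,-2,0,0,0,0,0,0.74,-2.5,0,0,0,0,0,0.74,-3,0,0,0,0,0,0.74,-3,0,0,0,0,0,0.74,-3,0,0,0,0,0,0.74,-3,0,0,0,0,0,0.74,0,0,0,0,0,0]'

```text
clock: 12.42
eef_pos: [0.5299, -0.0053, 0.2323]
eef_rot: [[0.014, 0.099, -0.995], [-0.003, -0.995, -0.099], [-1.0, 0.004, -0.013]]
force: [0.5, 0.1, -0.2]
width: 0.0644
```

Run:
```python
from h import *
o=st();snap('wrist','w10');snap('scene','s10')
crop('s10',280,220,120,90,6,'s10c')
# lid grasp plan: lid yaw -5.66 at (.5372,.2875); tool y along lid x
a=np.radians(-5.66);LX=np.array([np.cos(a),np.sin(a),0]);
for s in (1,-1):
    R=toolR([0,0,-1],s*LX);plan([.5372,.2875,.15],R,10)
print(o['joint_pos'])
```

```text
t 12.43 p [ 0.5299 -0.0053  0.2323] F [ 0.5  0.1 -0.2] w 0.0644
[[0.014, 0.099, -0.995], [-0.003, -0.995, -0.099], [-1.0, 0.004, -0.013]]
rows 10 d cm [ 0.79 -2.33 -2.15] |mm| 32.7 rot deg [-7.87 -0.03 -0.04] total mm 303.1
rows 10 d cm [ 0.78 -2.63  2.07] |mm| 34.3 rot deg [10.13 -0.05  0.03] total mm 303.1
[-1.58539208e-01 -2.59335354e-02  1.77305856e+00 -6.60417762e-04
  1.38059570e+00  1.31356941e+00]
```

View pics/w10.png

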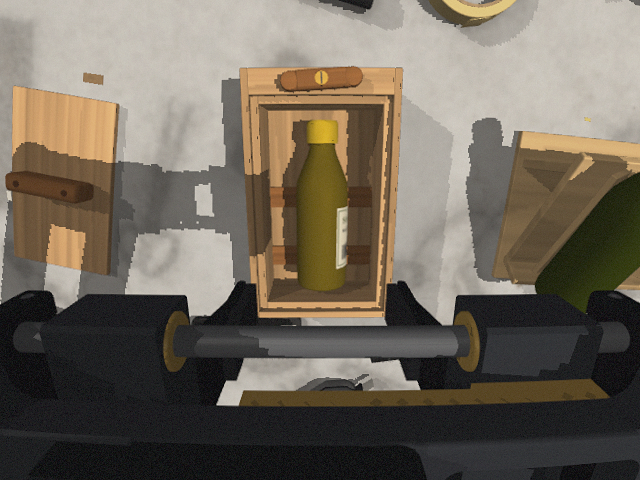

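View pics/s10c.png

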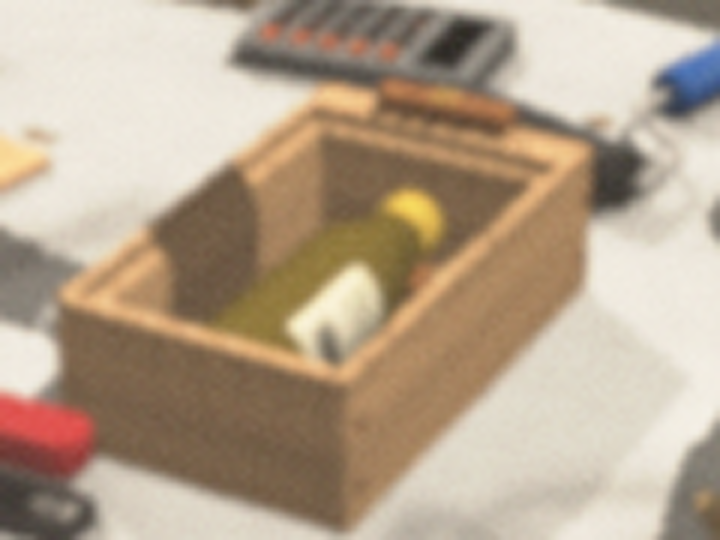

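The bottle lies centred on its rests, cap (322,130) toward the button. Next, the lid.

Request:
jog_arm --series '[0.6,0.8,-2.3,-2.15,-7.9,0,0,0.6,0.8,-2.3,-2.15,-7.9,0,0,0.6,0.8,-2.3,-2.15,-7.9,0,0,0.6,0.8,-2.3,-2.15,-7.9,0,0,0.6,0.8,-2.3,-2.15,-7.9,0,0,0.6,0.8,-2.3,-2.15,-7.9,0,0,0.6,0.8,-2.3,-2.15,-7.9,0,0,0.6,0.8,-2.3,-2.15,-7.9,0,0,0.6,0.8,-2.3,-2.15,-7.9,0,0,0.6,0.8,-2.3,-2.15,-7.9,0,0,0.6,0,0,0,0,0,0]'

```text
clock: 13.9
eef_pos: [0.5192, 0.2894, 0.1238]
eef_rot: [[-0.025, 0.998, -0.05], [-0.009, -0.05, -0.999], [-1.0, -0.025, 0.011]]
force: [0.3, -0.7, 0.0]
width: 0.052
```

Run:
```python
from h import *
o=st();snap('wrist','w11');snap('top','t11')
a=np.radians(-5.66);LX=np.array([np.cos(a),np.sin(a),0]);R=toolR([0,0,-1],LX);plan([.5372,.2875,.11],R,3)
```

```text
t 13.9 p [0.5192 0.2894 0.1238] F [ 0.3 -0.7  0. ] w 0.052
[[-0.025, 0.998, -0.05], [-0.009, -0.05, -0.999], [-1.0, -0.025, 0.011]]
rows 3 d cm [ 0.5   0.54 -0.02] |mm| 7.3 rot deg [0.85 0.21 0.42] total mm 22.0
```

View pics/w11.png

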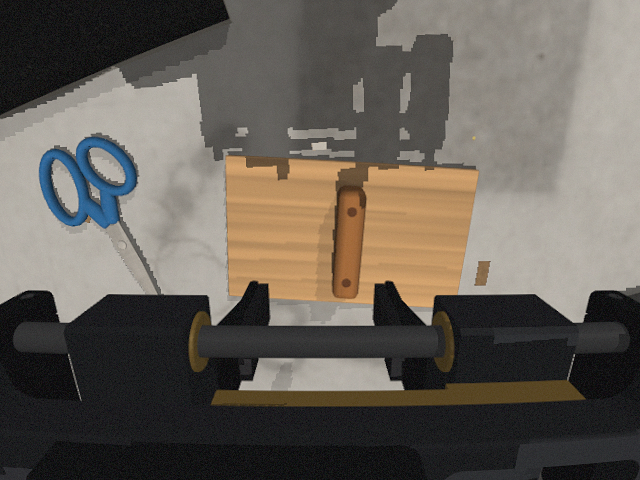

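Wrist view: rail from (351,190) to (345,295), lid corners near (228,155) and (478,168). Measuring the rail from here.

Run:
```python
from h import *
w=load('w11');o=manip.get_obs();R=np.array(o['eef_rot']);p=np.array(o['eef_pos'])
A=onz(w,(351.5,187),.04);B=onz(w,(344.5,297),.038);print(A,B,np.linalg.norm(A-B),'mid',(A+B)/2, 'bias corr',(A+B)/2-.0025*R[:,1])
d=A-B;print('yaw',np.degrees(np.arctan2(-d[0],d[1])))
C=[onz(w,q,.008) for q in ((227.5,154.5),(478.5,168),(228,296))];
d=C[1]-C[0];print(np.degrees(np.arctan2(d[1],d[0])),np.linalg.norm(d),np.linalg.norm(C[2]-C[0]),'centre',(C[1]+C[2])/2)
```

```text
[0.53977015 0.33321841 0.04      ] [0.53252827 0.24981543 0.038     ] 0.08374068732583685 mid [0.53614921 0.29151692 0.039     ] bias corr [0.5336535  0.29165239 0.03905564]
yaw -4.962542195295345
-5.602387555003924 0.19287093157257038 0.11910248627678828 centre [0.53621952 0.28966634 0.008     ]
```

Run:
```python
from h import *
a=np.radians(-5.5);LX=np.array([np.cos(a),np.sin(a),0]);R=toolR([0,0,-1],LX);plan([.536,.289,.07],R,4)
```

```text
rows 4 d cm [ 1.37  0.38 -0.06] |mm| 14.3 rot deg [0.6  0.15 0.32] total mm 57.1
```

Request:
jog_arm --series '[0.6,0.8,0.5,-0.06,0.8,0.2,0.5,0.6,1.3,0.5,-0.06,0.8,0.2,0.4,0.6,1.3,0.3,-0.06,0.6,0.2,0.4,0.6,1.3,0.2,-0.06,0.2,0,0,0.6,0,0,0,0,0,0]'

```text
clock: 14.62
eef_pos: [0.5386, 0.286, 0.0737]
eef_rot: [[0.002, 0.994, -0.106], [-0.001, -0.106, -0.994], [-1.0, 0.002, 0.0]]
force: [-0.7, -0.5, 0.7]
width: 0.0524
```

Run:
```python
from h import *
st();a=np.radians(-5.5);LX=np.array([np.cos(a),np.sin(a),0]);R=toolR([0,0,-1],LX);plan([.536,.289,.0135],R,5)
```

```text
t 14.62 p [0.5386 0.286  0.0737] F [-0.7 -0.5  0.7] w 0.0524
[[0.002, 0.994, -0.106], [-0.001, -0.106, -0.994], [-1.0, 0.002, 0.0]]
rows 5 d cm [ 1.2  -0.06 -0.05] |mm| 12.1 rot deg [-0.11  0.01 -0.02] total mm 60.3
```

Request:
jog_arm --series '[0.6,1.2,-0.1,-0.1,-0.3,0,0,0.6,1.2,-0.1,-0.1,0,0,0,0.6,1.2,-0.1,-0.1,0,0,0,0.6,1.2,0,0,0,0,0,0.6,0.8,0,0,0,0,0,0.6,0,0,0,0,0,0]'

```text
clock: 15.38
eef_pos: [0.5356, 0.2898, 0.0136]
eef_rot: [[0.002, 0.995, -0.1], [-0.001, -0.1, -0.995], [-1.0, 0.002, 0.001]]
force: [0.6, -0.1, -0.3]
width: 0.0523
```

Run:
```python
from h import *
st();snap('wrist','w12')
```

```text
t 15.38 p [0.5356 0.2898 0.0136] F [ 0.6 -0.1 -0.3] w 0.0523
[[0.002, 0.995, -0.1], [-0.001, -0.1, -0.995], [-1.0, 0.002, 0.001]]
```

View pics/w12.png

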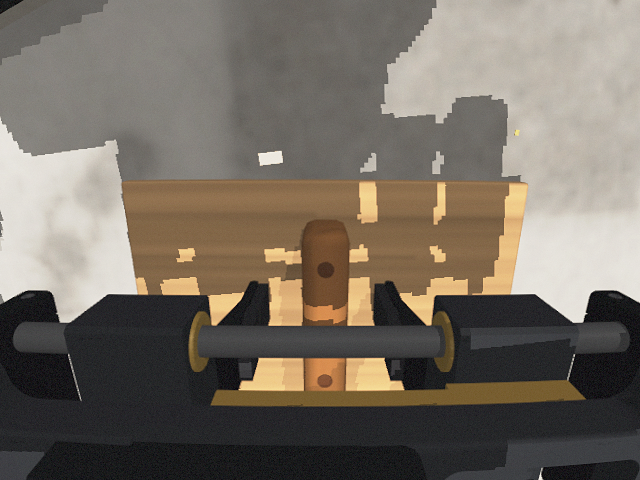

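The rail (u≈325) is centred between the fingers (268 and 376) and aligned. Gripping it.

Request:
jog_arm --series '[0.1,0,0,0,0,0,0,0.1,0,0,0,0,0,0,0.1,0,0,0,0,0,0,0.1,0,0,0,0,0,0,0.1,0,0,0,0,0,0,0.1,0,0,0,0,0,0,0.1,-0.5,0,0,0,0,0,0.1,-1,0,0,0,0,0,0.1,-2,0,0,0,0,0,0.1,-3,0,0,0,0,0,0.1,-3,0,0,0,0,0,0.1,-3,0,0,0,0,0,0.1,-3,0,0,0,0,0,0.1,0,0,0,0,0,0]' --newtons 30

```text
clock: 17.18
eef_pos: [0.5367, 0.2905, 0.1832]
eef_rot: [[0.009, 0.995, -0.099], [0.002, -0.099, -0.995], [-1.0, 0.009, -0.003]]
force: [0.7, 0.3, -2.4]
width: 0.0196
```

Run:
```python
from h import *
o=st();snap('wrist','w13');snap('scene','s13')
R=toolR([0,0,-1],BX)
plan(bp(-.036,0,.15),R,9)
```

```text
t 17.18 p [0.5367 0.2905 0.1832] F [ 0.7  0.3 -2.4] w 0.0196
[[0.009, 0.995, -0.099], [0.002, -0.099, -0.995], [-1.0, 0.009, -0.003]]
rows 9 d cm [ 0.32 -0.24  3.3 ] |mm| 33.3 rot deg [-1.27  0.   -0.02] total mm 299.1
```

View pics/w13.png

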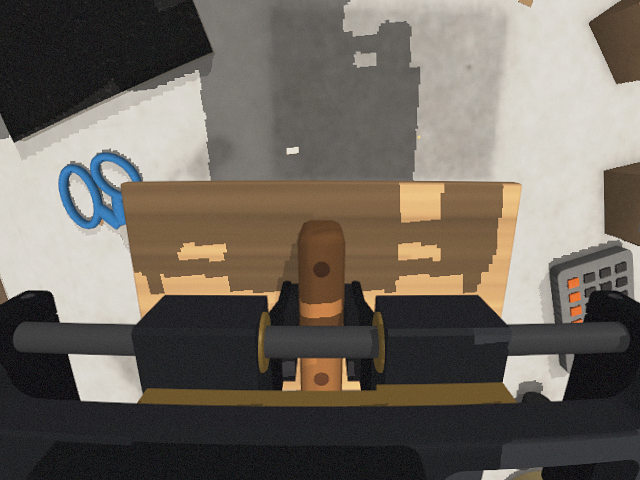

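View pics/s13.png

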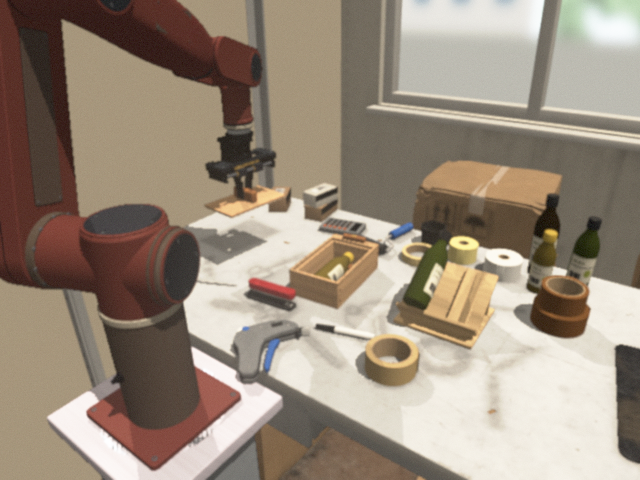

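Run:
```python
from h import *
w=load('w13');o=manip.get_obs();R=np.array(o['eef_rot']);p=np.array(o['eef_pos'])
def pt(uv,x):
    c,d=ray(w,uv);cl=R.T@(c-p);dl=R.T@d;return cl+dl*(x-cl[0])/dl[0]
a,b=pt((121,182),.0053),pt((521,182),.0053);print(a*1000,b*1000,np.linalg.norm(a-b),(a+b)/2, 'angle',np.degrees(np.arctan2((b-a)[2],(b-a)[1])))
print('rail far',pt((321,220),-.0267),'expect z -42; lid edge expect -59.5')
```

```text
[  5.3        -95.85640661 -59.20101227] [  5.3         99.64051364 -59.24326488] 0.19549692480821385 [ 0.0053      0.00189205 -0.05922214] angle -0.012383297000619423
rail far [-0.0267      0.00135453 -0.04699998] expect z -42; lid edge expect -59.5
```

Request:
jog_arm --series '[0.1,0.3,-0.24,3.3,-1.3,0,0,0.1,0.3,-0.24,3.3,-1.3,0,0,0.1,0.3,-0.24,3.3,-1.3,0,0,0.1,0.3,-0.24,3.3,-1.3,0,0,0.1,0.3,-0.24,3.3,-1.3,0,0,0.1,0.3,-0.24,3.3,-1.3,0,0,0.1,0.3,-0.24,3.3,-1.3,0,0,0.1,0.3,-0.24,3.3,-1.3,0,0,0.1,0.3,-0.24,3,-1.3,0,0,0.1,0,0,0,0,0,0]'

```text
clock: 18.52
eef_pos: [0.4957, -0.0129, 0.1311]
eef_rot: [[-0.031, 0.993, 0.113], [-0.002, 0.113, -0.994], [-1.0, -0.031, -0.002]]
force: [-0.2, 0.4, -3.4]
width: 0.0199
```

Run:
```python
from h import *
o=st();print(tobox(o['eef_pos'])*1000)
R=toolR([0,0,-1],BX);Rt=R@Rot.from_rotvec([0,0,np.radians(-2.8)]).as_matrix();print(Rt.round(3).tolist())
plan(bp(-.036,0,.11),Rt,3)
```

```text
t 18.52 p [ 0.4957 -0.0129  0.1311] F [-0.2  0.4 -3.4] w 0.0199
[[-0.031, 0.993, 0.113], [-0.002, 0.113, -0.994], [-1.0, -0.031, -0.002]]
[-50.93945998  -4.36137008 131.06154015]
[[-0.049, 0.994, 0.099], [-0.005, 0.099, -0.995], [-0.999, -0.049, 0.0]]
rows 3 d cm [ 0.68  0.52 -0.14] |mm| 8.7 rot deg [ 0.26 -0.02 -0.34] total mm 26.2
```

Request:
jog_arm --series '[0.1,0.5,0.5,-0.25,0.5,0,-0.5,0.1,0.5,0.5,-0.15,0.3,0,-0.4,0.1,0.4,0.4,0,0,0,0,0.1,0,0,0,0,0,0]'

```text
clock: 19.02
eef_pos: [0.508, -0.0044, 0.1129]
eef_rot: [[-0.052, 0.994, 0.1], [-0.002, 0.1, -0.995], [-0.999, -0.052, -0.003]]
force: [-0.1, 0.1, -1.7]
width: 0.0205
```

Run:
```python
from h import *
o=st();print(tobox(o['eef_pos'])*1000);snap('wrist','w14');snap('scene','s14')
R=toolR([0,0,-1],BX);Rt=R@Rot.from_rotvec([0,0,np.radians(-2.8)]).as_matrix()
plan(bp(-.036,0,.095),Rt,2);crop('s14',270,200,130,110,6,'s14c')
```

```text
t 19.02 p [ 0.508  -0.0044  0.1129] F [-0.1  0.1 -1.7] w 0.0205
[[-0.052, 0.994, 0.1], [-0.002, 0.1, -0.995], [-0.999, -0.052, -0.003]]
[-37.92357395   2.86667282 112.92289196]
rows 2 d cm [0.91 0.14 0.13] |mm| 9.3 rot deg [-0.   -0.09  0.07] total mm 18.7
```

View pics/w14.png

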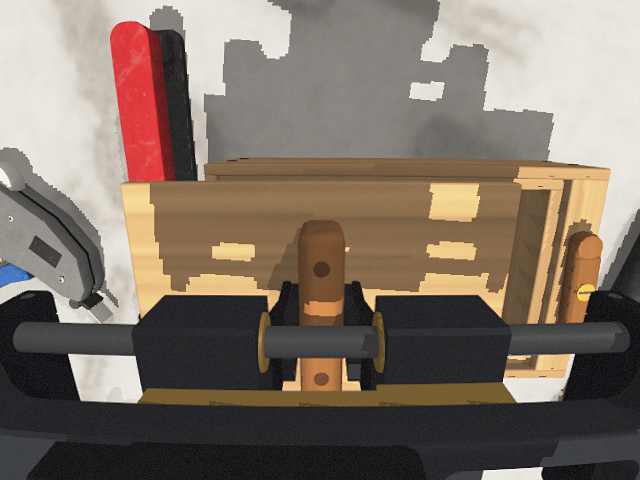

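View pics/s14c.png

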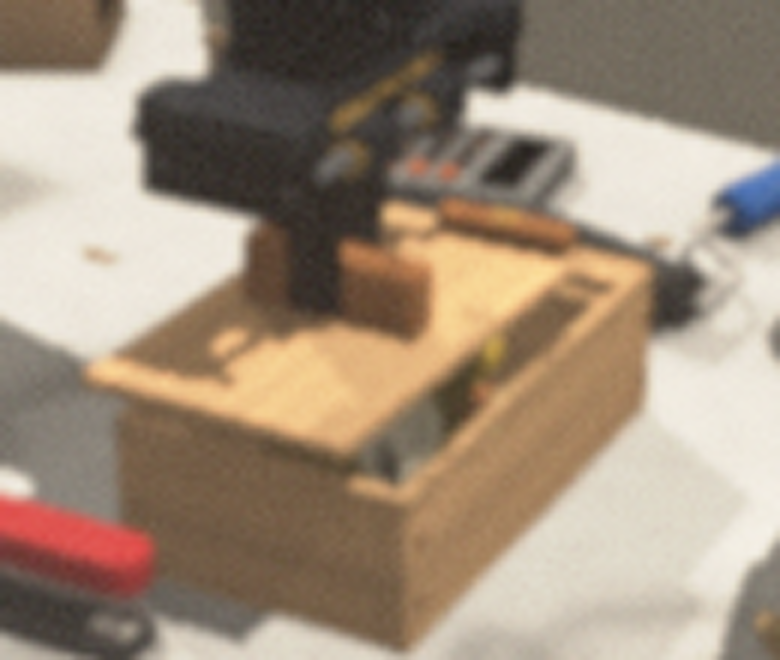

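Wrist view: the box's +y rim corners show at about (608,168) and (205,164), and the screw at (586,293). Checking lateral alignment relative to the gripper.

Run:
```python
from h import *
w=load('w14')
crop('w14',190,145,200,60,4,'c14a');crop('w14',500,150,140,160,4.5,'c14b')
for n,uv,z,e in (('cornerFar',(609,169),.074,(123,69)),('cornerRear',(205,164),.074,(-108,69)),('screw',(586,293),.0875,(112,0)),('lid far',(521,182),.113-.0053-.0048,0)):
    print(n,tobox(onz(w,uv,z))*1000,e)
```

```text
cornerFar [120.64417887  67.21764702  74.        ] (123, 69)
cornerRear [-106.43372593   67.10909198   74.        ] (-108, 69)
screw [112.23662568  -1.91339444  87.5       ] (112, 0)
lid far [ 56.32777017  61.6968269  102.9       ] 0
```

View pics/c14a.png

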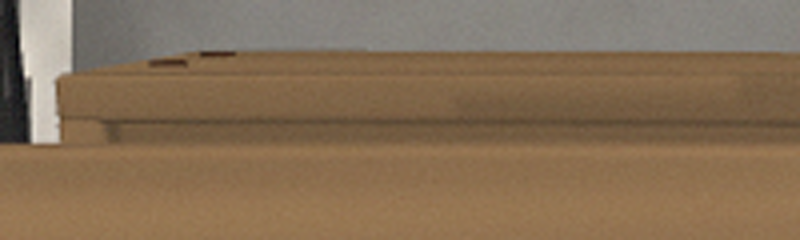

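View pics/c14b.png

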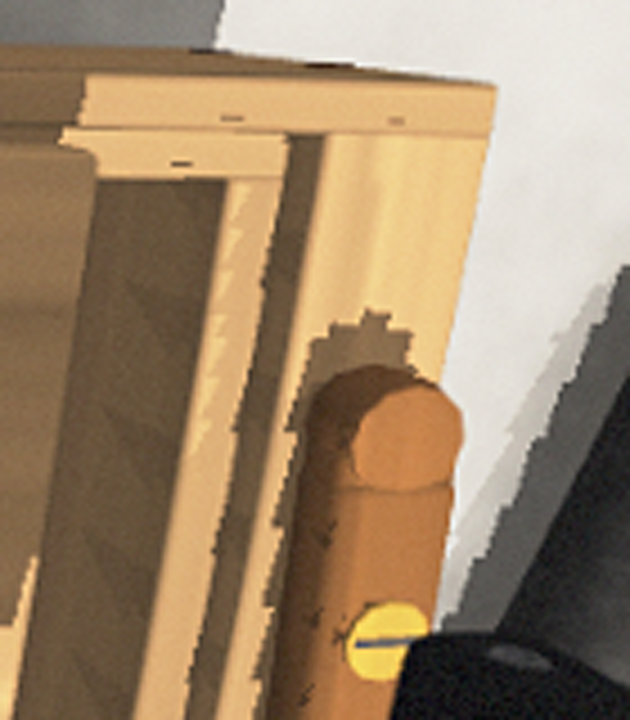

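```bash
sed -i 's/BO=np.array(\[.546,-.0035,0\])/BO=np.array([.5455,-.005,0])/' h.py
python3 - <<'E'
from h import *
o=st();print(tobox(o['eef_pos'])*1000)
R=toolR([0,0,-1],BX);Rt=R@Rot.from_rotvec([0,0,np.radians(-2.8)]).as_matrix()
plan(bp(-.036,0,.095),Rt,2)
E
```

```text
t 19.12 p [ 0.508  -0.0047  0.1134] F [ 0.4 -0.3 -2.7] w 0.0202
[[-0.051, 0.994, 0.099], [-0.002, 0.099, -0.995], [-0.999, -0.051, -0.003]]
[-37.30344722   4.03029459 113.4068036 ]
rows 2 d cm [0.92 0.11 0.2 ] |mm| 9.4 rot deg [-0.   -0.09  0.07] total mm 18.9
```

Request:
jog_arm --series '[0.1,0.6,0,0.35,0,-0.1,0,0.1,0.6,0,0.1,0,0,0,0.1,0.3,0,0,0,0,0,0.1,0,0,0,0,0,0]'

```text
clock: 19.62
eef_pos: [0.5076, -0.0097, 0.0977]
eef_rot: [[-0.05, 0.994, 0.099], [-0.004, 0.099, -0.995], [-0.999, -0.05, -0.001]]
force: [0.3, -0.2, -2.1]
width: 0.0195
```

Run:
```python
from h import *
o=st();print(tobox(o['eef_pos'])*1000)
R=toolR([0,0,-1],BX);Rt=R@Rot.from_rotvec([0,0,np.radians(-2.8)]).as_matrix()
plan(bp(-.036,0,.0708+.0133),Rt,2)
snap('scene','s15');crop('s15',270,200,130,110,6,'s15c')
```

```text
t 19.62 p [ 0.5076 -0.0097  0.0977] F [ 0.3 -0.2 -2.1] w 0.0195
[[-0.05, 0.994, 0.099], [-0.004, 0.099, -0.995], [-0.999, -0.05, -0.001]]
[-38.18427332  -0.89725937  97.74831908]
rows 2 d cm [ 0.68  0.14 -0.04] |mm| 6.9 rot deg [-0.   -0.02  0.05] total mm 13.9
```

View pics/s15c.png

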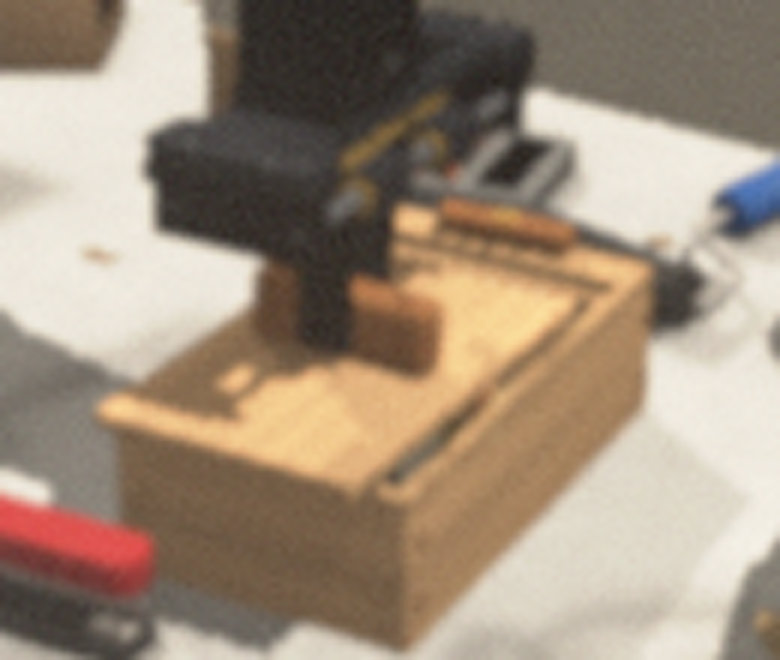

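Alignment looks good. Lowering gently until it touches.

Request:
jog_arm --series '[0.1,0.4,0.05,-0.08,0,0,0,0.1,0.3,0,0,0,0,0,0.1,0.3,0,0,0,0,0,0.1,0,0,0,0,0,0]'

```text
clock: 20.18
eef_pos: [0.5078, -0.0088, 0.0875]
eef_rot: [[-0.05, 0.994, 0.099], [-0.004, 0.099, -0.995], [-0.999, -0.05, -0.001]]
force: [0.1, -0.1, -1.4]
width: 0.0198
```

Run:
```python
from h import *
o=st();print(tobox(o['eef_pos'])*1000);snap('wrist','w16');crop('w16',100,140,540,250,1.48,'w16c')
```

```text
t 20.18 p [ 0.5078 -0.0088  0.0875] F [ 0.1 -0.1 -1.4] w 0.0198
[[-0.05, 0.994, 0.099], [-0.004, 0.099, -0.995], [-0.999, -0.05, -0.001]]
[-3.78803777e+01 -4.76710250e-02  8.74615582e+01]
```

View pics/w16c.png

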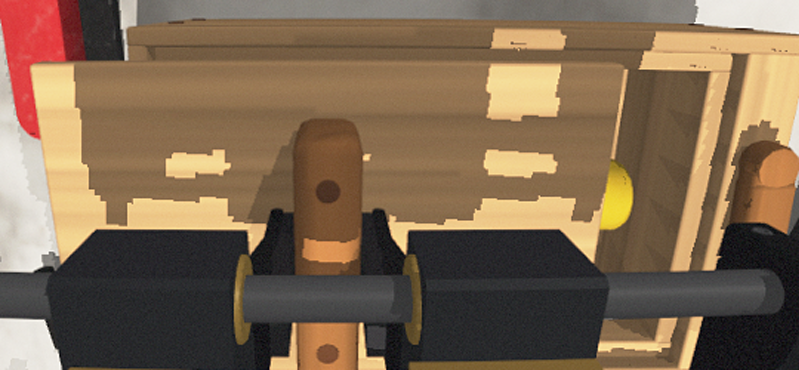

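Request:
jog_arm --series '[0.1,0.15,0,0,0,0,0,0.1,0.15,0,0,0,0,0,0.1,0,0,0,0,0,0]'

```text
clock: 20.6
eef_pos: [0.5086, -0.0089, 0.0871]
eef_rot: [[-0.048, 0.994, 0.099], [-0.005, 0.099, -0.995], [-0.999, -0.048, -0.0]]
force: [0.6, 0.4, -2.4]
width: 0.02
```

Request:
jog_arm --series '[0.1,0.1,0,0,0,0,0,0.1,0,0,0,0,0,0]'

```text
clock: 20.85
eef_pos: [0.5088, -0.009, 0.0867]
eef_rot: [[-0.048, 0.994, 0.099], [-0.005, 0.099, -0.995], [-0.999, -0.048, 0.0]]
force: [-0.7, 0.2, -1.1]
width: 0.0197
```

Run:
```python
from h import *
o=st();print(tobox(o['eef_pos'])*1000,np.round(o['moment'],2));snap('scene','s17');crop('s17',275,215,120,90,6.5,'s17c');snap('wrist','w17');crop('w17',100,140,540,250,1.48,'w17c')
```

```text
t 20.85 p [ 0.5088 -0.009   0.0867] F [-0.7  0.2 -1.1] w 0.0197
[[-0.048, 0.994, 0.099], [-0.005, 0.099, -0.995], [-0.999, -0.048, 0.0]]
[-36.92227773  -0.32524837  86.70851775] [ 0.02  0.05 -0.01]
```

View pics/s17c.png

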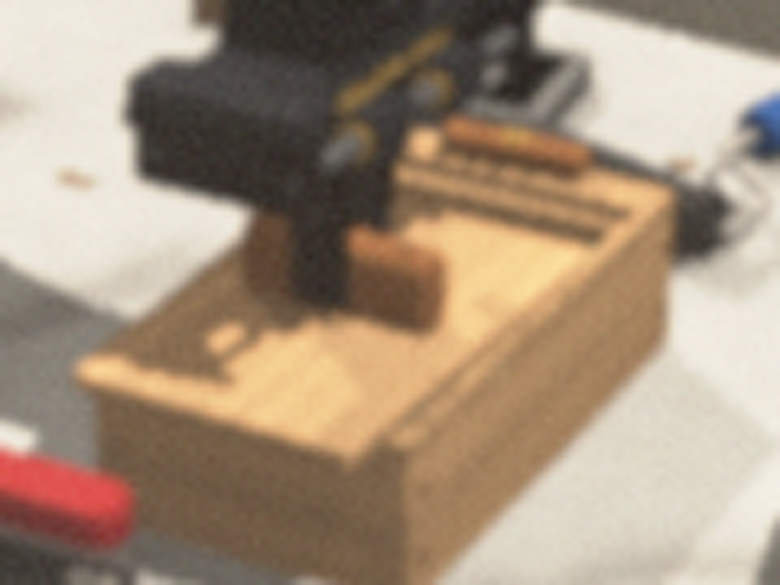

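View pics/w17c.png

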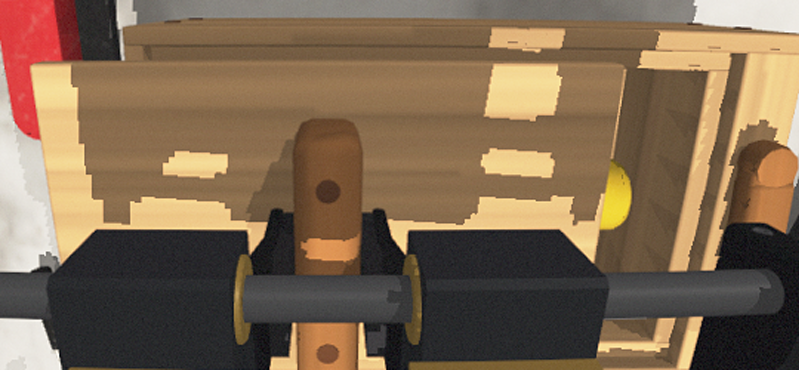

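Request:
jog_arm --series '[0.1,0.25,0,0,0,0,0,0.1,0,0,0,0,0,0]'

```text
clock: 21.2
eef_pos: [0.5092, -0.009, 0.0869]
eef_rot: [[-0.047, 0.994, 0.1], [-0.005, 0.099, -0.995], [-0.999, -0.048, 0.0]]
force: [-0.0, 0.4, -1.6]
width: 0.0195
```

Request:
jog_arm --series '[0.1,0.25,0,0,0,0,0,0.1,0,0,0,0,0,0]'

```text
clock: 21.45
eef_pos: [0.5095, -0.0091, 0.0868]
eef_rot: [[-0.047, 0.994, 0.1], [-0.005, 0.1, -0.995], [-0.999, -0.047, 0.0]]
force: [0.3, -0.9, -3.0]
width: 0.0196
```

Run:
```python
from h import *
o=st();print(np.round(o['joint_pos'],3),np.round(o['joint_velocities'],3),np.round(o['joint_efforts'],2),np.round(o['moment'],2))
```

```text
t 21.45 p [ 0.5095 -0.0091  0.0868] F [ 0.3 -0.9 -3. ] w 0.0196
[[-0.047, 0.994, 0.1], [-0.005, 0.1, -0.995], [-0.999, -0.047, 0.0]]
[-0.164  0.128  1.904 -0.014  1.156 -0.258] [ 0.001 -0.003 -0.006  0.001  0.004 -0.001] [ -0.06 -41.64 -35.37  -0.06   0.36   0.  ] [ 0.04 -0.12 -0.01]
```

Request:
jog_arm --series '[0.1,0.5,0,0,0,0,0]'

```text
clock: 21.58
eef_pos: [0.5098, -0.0092, 0.086]
eef_rot: [[-0.048, 0.994, 0.1], [-0.006, 0.1, -0.995], [-0.999, -0.048, 0.001]]
force: [-20.2, 0.5, 48.1]
width: 0.0196
```

Request:
jog_arm --series '[0.1,0,0,0,0,0,0]'

```text
clock: 21.7
eef_pos: [0.5103, -0.0093, 0.0867]
eef_rot: [[-0.046, 0.994, 0.1], [-0.006, 0.1, -0.995], [-0.999, -0.047, 0.001]]
force: [0.1, 0.5, -2.7]
width: 0.0201
```

The lid rests on the box: pushing gives a stiff reaction. Releasing it slightly so it settles.

Request:
jog_arm --series '[0.28,0,0,0,0,0,0,0.32,0,0,0,0,0,0,0.32,0,0,0,0,0,0]'

```text
clock: 22.08
eef_pos: [0.5103, -0.0094, 0.0855]
eef_rot: [[-0.046, 0.994, 0.1], [-0.006, 0.1, -0.995], [-0.999, -0.047, 0.001]]
force: [0.3, 0.2, -0.4]
width: 0.0275
```

Run:
```python
from h import *
o=st();print(tobox(o['eef_pos'])*1000);snap('scene','s18');crop('s18',275,215,120,90,6.5,'s18c');snap('wrist','w18');crop('w18',100,140,540,250,1.48,'w18c')
```

```text
t 22.07 p [ 0.5103 -0.0094  0.0855] F [ 0.3  0.2 -0.4] w 0.0275
[[-0.046, 0.994, 0.1], [-0.006, 0.1, -0.995], [-0.999, -0.047, 0.001]]
[-35.42972468  -0.84686775  85.46456501]
```

View pics/s18c.png

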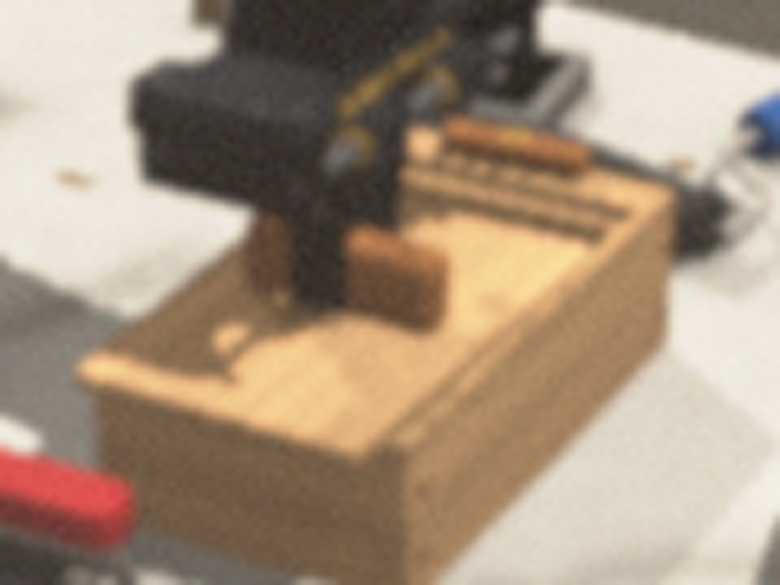

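View pics/w18c.png

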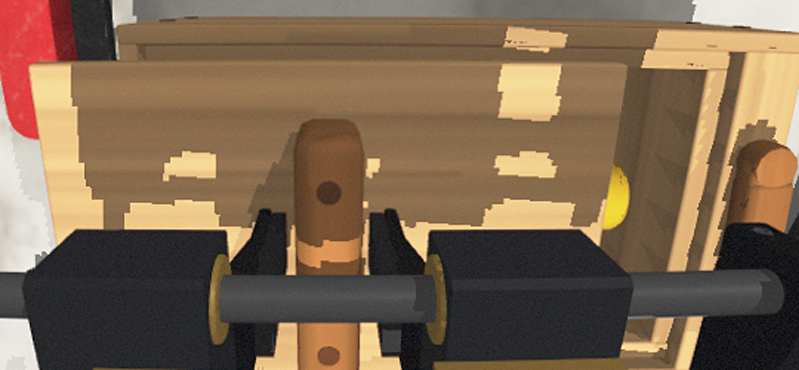

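The lid settled nose-down: its front end is on the ledge and its tail on the rear rim. Now I'll slide it along with the loose fingers.

Request:
jog_arm --series '[0.32,-0.03,0.5,0,0,0,0,0.32,-0.03,0.5,0,0,0,0,0.32,-0.03,0.5,0,0,0,0,0.32,-0.03,0.5,0,0,0,0,0.32,-0.03,0.5,0,0,0,0,0.32,-0.03,0.5,0,0,0,0]'

```text
clock: 22.92
eef_pos: [0.541, -0.006, 0.0848]
eef_rot: [[-0.049, 0.994, 0.1], [-0.005, 0.1, -0.995], [-0.999, -0.05, 0.0]]
force: [-0.7, 0.3, -1.3]
width: 0.0277
```

Run:
```python
from h import *
o=st();print(tobox(o['eef_pos'])*1000);snap('scene','s19');crop('s19',275,215,120,90,6.5,'s19c');snap('wrist','w19');crop('w19',100,140,540,250,1.48,'w19c')
```

```text
t 22.93 p [ 0.541  -0.006   0.0848] F [-0.7  0.3 -1.3] w 0.0277
[[-0.049, 0.994, 0.1], [-0.005, 0.1, -0.995], [-0.999, -0.05, 0.0]]
[-4.60990542 -0.57810109 84.75050849]
```

View pics/s19c.png

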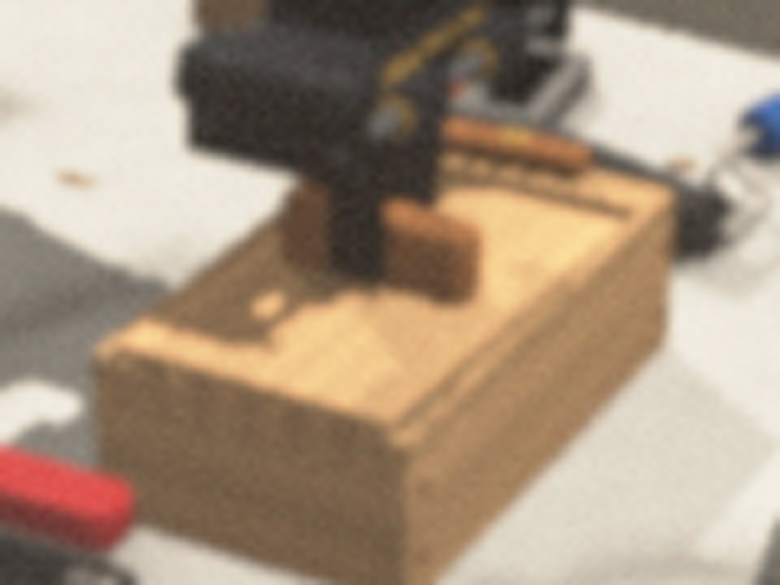

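View pics/w19c.png

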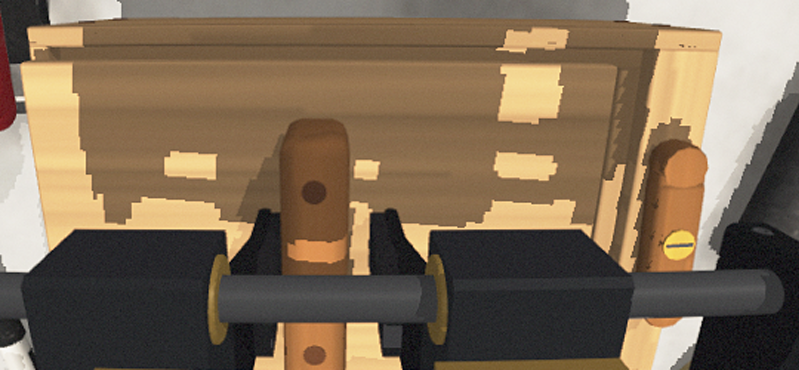

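Sliding well; about 8 mm to go. Continuing slowly.

Request:
jog_arm --series '[0.32,-0.03,0.3,0,0,0,0,0.32,-0.03,0.3,0,0,0,0,0.32,0,0.2,0,0,0,0]'

```text
clock: 23.4
eef_pos: [0.5496, -0.0052, 0.0852]
eef_rot: [[-0.049, 0.994, 0.1], [-0.006, 0.1, -0.995], [-0.999, -0.049, 0.001]]
force: [-2.1, -1.4, 0.1]
width: 0.0276
```

Run:
```python
from h import *
o=st();print(tobox(o['eef_pos'])*1000);snap('scene','s20');crop('s20',275,215,120,90,6.5,'s20c');snap('wrist','w20');crop('w20',100,140,540,250,1.48,'w20c')
```

```text
t 23.4 p [ 0.5496 -0.0052  0.0852] F [-2.1 -1.4  0.1] w 0.0276
[[-0.049, 0.994, 0.1], [-0.006, 0.1, -0.995], [-0.999, -0.049, 0.001]]
[ 4.06160852 -0.63227899 85.19565202]
```

View pics/s20c.png

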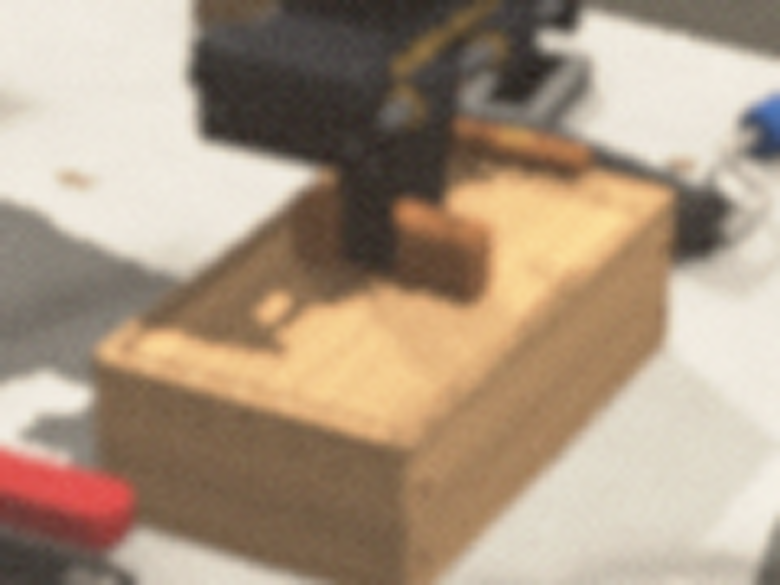

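View pics/w20c.png

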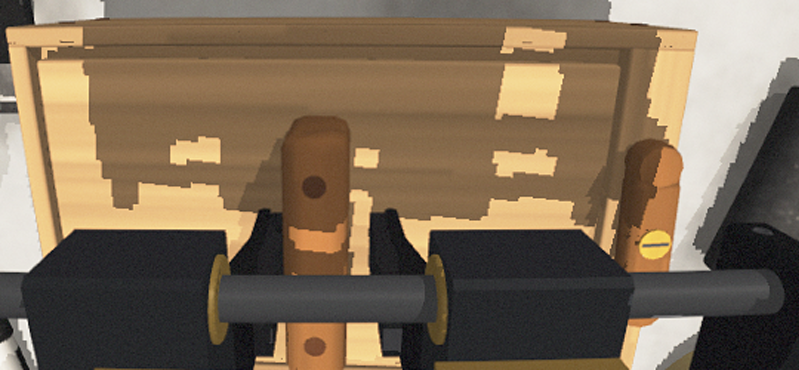

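The lid has dropped in and the rear rim now shows behind it. Backing the fingers off the rail and rising.

Request:
jog_arm --series '[0.34,0,-0.35,0,0,0,0,0.38,0,0,0,0,0,2.8,0.42,-0.5,0,0,0,0,0,0.42,-1,0,0,0,0,0,0.42,-2,0,0,0,0,0,0.42,-2.5,0,0,0,0,0,0.42,-3,0,0,0,0,0,0.42,-3,0,0,0,0,0,0.42,-3,0,0,0,0,0,0.42,0,0,0,0,0,0]'

```text
clock: 24.75
eef_pos: [0.5485, -0.0059, 0.2475]
eef_rot: [[0.006, 0.995, 0.1], [-0.002, 0.1, -0.995], [-1.0, 0.005, 0.003]]
force: [1.1, 0.4, -0.2]
width: 0.0368
```

Run:
```python
from h import *
o=st();print(tobox(o['eef_pos'])*1000);snap('scene','s21');crop('s21',275,215,120,90,6.5,'s21c');snap('wrist','w21')
```

```text
t 24.75 p [ 0.5485 -0.0059  0.2475] F [ 1.1  0.4 -0.2] w 0.0368
[[0.006, 0.995, 0.1], [-0.002, 0.1, -0.995], [-1.0, 0.005, 0.003]]
[  2.85085234  -1.14554044 247.48928121]
```

View pics/s21c.png

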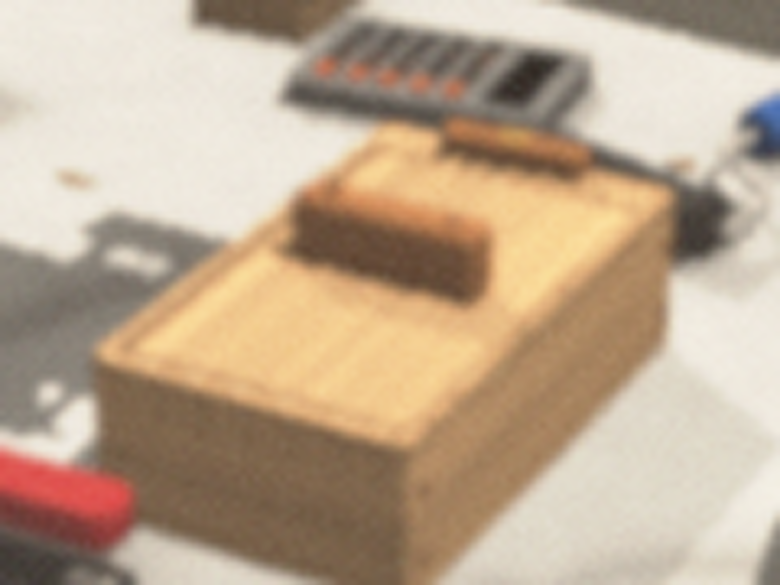

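View pics/w21.png

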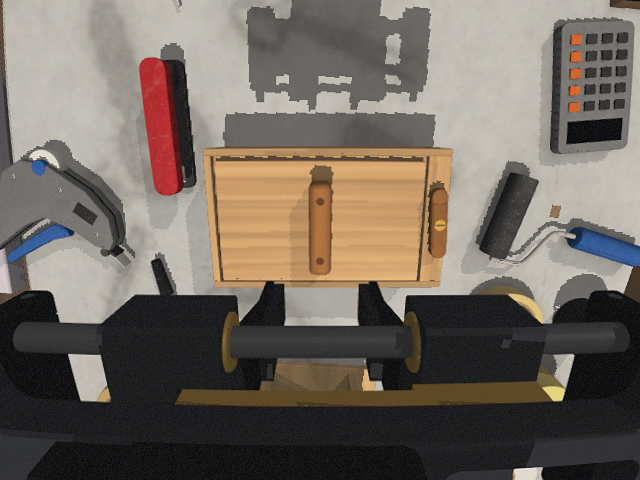

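The lid is flush and centred; the button is at (438,222), screw at (440,225). Measuring the pivot before swinging the button.

Run:
```python
from h import *
w=load('w21');o=manip.get_obs();R=np.array(o['eef_rot'])
print('screw',tobox(onz(w,(440,225),.0875))*1000)
for uv in ((438.5,188),(437.5,257)): print('btn end',tobox(onz(w,uv,.0875))*1000)
print('corners',tobox(onz(w,(453,149.5),.074))*1000,tobox(onz(w,(204,150),.074))*1000)
R=toolR([0,0,-1],BX)
plan(bp(.140,.0265,.14),R,5)
```

```text
screw [ 1.12671891e+02 -1.74019751e-03  8.75000000e+01]
btn end [108.10859189  34.38951835  87.5       ]
btn end [113.29122736 -31.42934907  87.5       ]
corners [123.1434716   68.13935681  74.        ] [-105.28602559   67.26130618   74.        ]
rows 5 d cm [ 2.08  2.78 -0.55] |mm| 35.1 rot deg [ 0.    0.02 -0.  ] total mm 175.6
```

Request:
jog_arm --series '[0,0.5,2.9,-0.55,0,0,0,0,1,2.9,-0.55,0,0,0,0,2.5,2.9,-0.55,0,0,0,0,2.5,2.8,-0.55,0,0,0,0,2.5,2.5,-0.5,0,0,0,0,0,0,0,0,0,0]'

```text
clock: 25.6
eef_pos: [0.6808, 0.0364, 0.1396]
eef_rot: [[-0.017, 0.995, 0.099], [-0.001, 0.099, -0.995], [-1.0, -0.017, -0.001]]
force: [-0.2, -0.2, 0.2]
width: 0.0003
```

Run:
```python
from h import *
o=st();print(tobox(o['eef_pos'])*1000)
R=toolR([0,0,-1],BX)
plan(bp(.140,.0265,.08),R,5);snap('wrist','w22')
```

```text
t 25.6 p [0.6808 0.0364 0.1396] F [-0.2 -0.2  0.2] w 0.0003
[[-0.017, 0.995, 0.099], [-0.001, 0.099, -0.995], [-1.0, -0.017, -0.001]]
[138.73385719  27.73422093 139.58813454]
rows 5 d cm [1.19 0.04 0.03] |mm| 11.9 rot deg [-0.01 -0.01  0.19] total mm 59.6
```

View pics/w22.png

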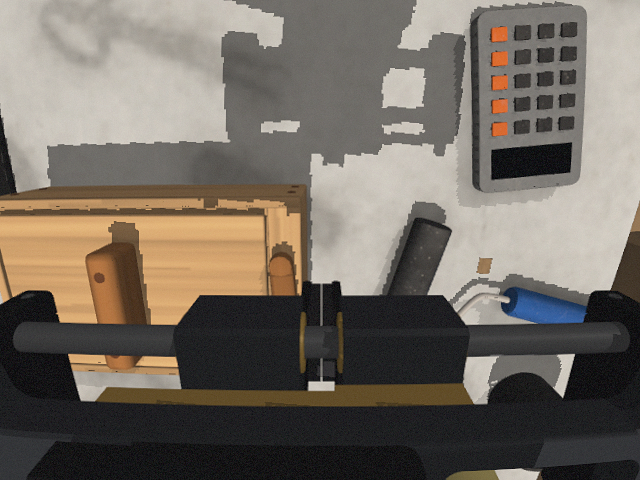

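The shut fingers are just outside the box end, beside the button's upper half. Lowering.

Request:
jog_arm --series '[0,1.2,0.1,0.05,0,0,0.4,0,1.2,0.1,0.05,0,0,0.3,0,1.2,0.05,0,0,0,0.2,0,1.2,0,0,0,0,0,0,1,0,0,0,0,0,0,0,0,0,0,0,0]'

```text
clock: 26.4
eef_pos: [0.6824, 0.0343, 0.0817]
eef_rot: [[0.004, 0.995, 0.098], [0.0, 0.098, -0.995], [-1.0, 0.004, 0.0]]
force: [0.2, -0.2, -0.3]
width: 0.0008
```

Run:
```python
from h import *
o=st();print(tobox(o['eef_pos'])*1000)
R=toolR([0,0,-1],BX)
plan(bp(.132,.0275,.0795),R,3);snap('wrist','w23')
```

```text
t 26.4 p [0.6824 0.0343 0.0817] F [ 0.2 -0.2 -0.3] w 0.0008
[[0.004, 0.995, 0.098], [0.0, 0.098, -0.995], [-1.0, 0.004, 0.0]]
[140.13836133  25.50695637  81.66912805]
rows 3 d cm [ 0.07 -0.27 -0.07] |mm| 2.9 rot deg [-0.03  0.01 -0.07] total mm 8.7
```

View pics/w23.png

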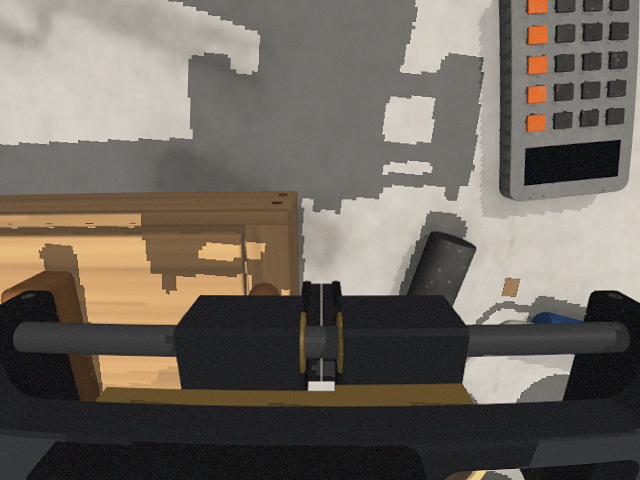

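Request:
jog_arm --series '[0,0.2,-0.6,-0.15,0,0,0,0,0,-0.5,-0.25,0,0,0,0,0,-0.5,-0.25,0,0,0,0,0,-0.35,0,0,0,0]'

```text
clock: 26.95
eef_pos: [0.6638, 0.0391, 0.0821]
eef_rot: [[0.01, 0.995, 0.098], [-0.0, 0.098, -0.995], [-1.0, 0.01, 0.001]]
force: [3.1, 2.0, -1.4]
width: 0.0005
```

Run:
```python
from h import *
o=st();print(tobox(o['eef_pos'])*1000-[112.5,0,0]);snap('scene','s24');crop('s24',300,200,110,80,7,'s24c');snap('wrist','w24')
```

```text
t 26.95 p [0.6638 0.0391 0.0821] F [ 3.1  2.  -1.4] w 0.0005
[[0.01, 0.995, 0.098], [-0.0, 0.098, -0.995], [-1.0, 0.01, 0.001]]
[ 9.56520271 32.17792552 82.11403974]
```

View pics/s24c.png

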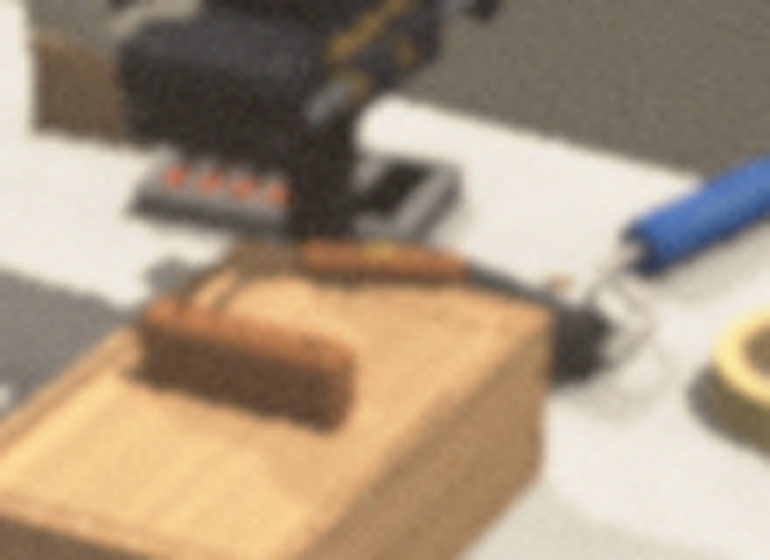

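View pics/w24.png

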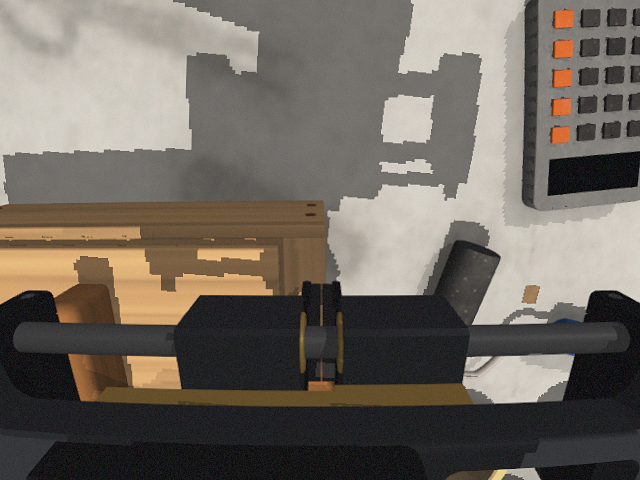

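Button has begun to turn. Continuing along the arc.

Request:
jog_arm --series '[0,0.1,-0.5,0,0,0,0,0,0.1,-0.5,0.1,0,0,0,0,0,-0.5,0.25,0,0,0]'

```text
clock: 27.42
eef_pos: [0.6497, 0.0342, 0.0811]
eef_rot: [[0.013, 0.995, 0.098], [0.0, 0.098, -0.995], [-1.0, 0.013, 0.001]]
force: [1.5, 0.4, -0.7]
width: 0.0003
```

Run:
```python
from h import *
o=st();print(tobox(o['eef_pos'])*1000-[112.5,0,0]);snap('scene','s25');crop('s25',300,200,110,80,7,'s25c')
```

```text
t 27.43 p [0.6497 0.0342 0.0811] F [ 1.5  0.4 -0.7] w 0.0003
[[0.013, 0.995, 0.098], [0.0, 0.098, -0.995], [-1.0, 0.013, 0.001]]
[-4.90226185 28.68587199 81.06248056]
```

View pics/s25c.png

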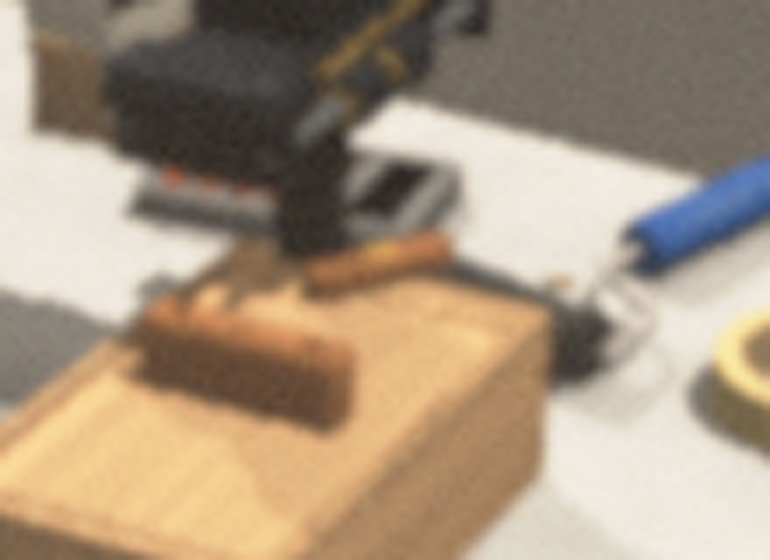

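Request:
jog_arm --series '[0,0,-0.4,0.32,0,0,0,0,0,-0.4,0.32,0,0,0,0,0,-0.3,0.3,0,0,0,0,0,-0.1,0.3,0,0,0]'

```text
clock: 27.98
eef_pos: [0.6376, 0.0233, 0.0804]
eef_rot: [[0.013, 0.995, 0.097], [0.007, 0.097, -0.995], [-1.0, 0.013, -0.006]]
force: [6.7, 18.9, -1.5]
width: 0.0004
```

Run:
```python
from h import *
o=st();print(tobox(o['eef_pos'])*1000-[112.5,0,0]);snap('scene','s26');crop('s26',300,200,110,80,7,'s26c')
```

```text
t 27.98 p [0.6376 0.0233 0.0804] F [ 6.7 18.9 -1.5] w 0.0004
[[0.013, 0.995, 0.097], [0.007, 0.097, -0.995], [-1.0, 0.013, -0.006]]
[-18.00784041  19.05854812  80.40724395]
```

View pics/s26c.png

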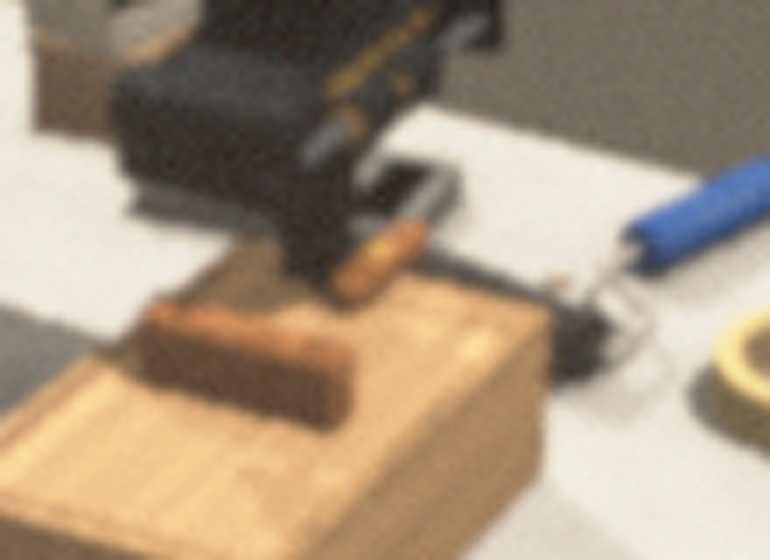

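19 N against the stop and the bar lies along the box. Backing off sideways, then up and away.

Request:
jog_arm --series '[0,0,0,-0.5,0,0,0,0,-0.1,0,-1,0,0,0,0,-2,0,-0.5,0,0,0,0,-3,0,0,0,0,0,0,-3,0,0,0,0,0,0,-4,0,0,0,0,0,0,-4,-1,0,0,0,0,0,0,0,0,0,0,0]'

```text
clock: 29.02
eef_pos: [0.6219, 0.0415, 0.2529]
eef_rot: [[0.012, 0.995, 0.098], [0.003, 0.098, -0.995], [-1.0, 0.012, -0.002]]
force: [-0.3, -0.3, -0.2]
width: 0.0006
```

Run:
```python
from h import *
o=st();print(tobox(o['eef_pos'])*1000);snap('wrist','w27');snap('scene','s27');crop('s27',270,195,130,100,6,'s27c')
```

```text
t 29.02 p [0.6219 0.0415 0.2529] F [-0.3 -0.3 -0.2] w 0.0006
[[0.012, 0.995, 0.098], [0.003, 0.098, -0.995], [-1.0, 0.012, -0.002]]
[ 80.63080086  38.69362983 252.91575452]
```

View pics/w27.png

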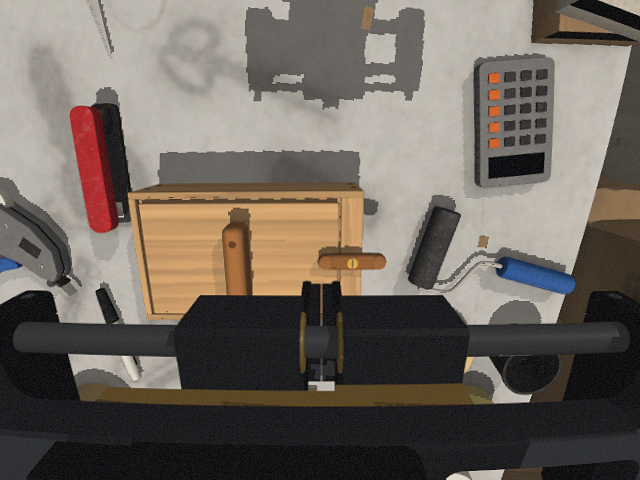

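View pics/s27c.png

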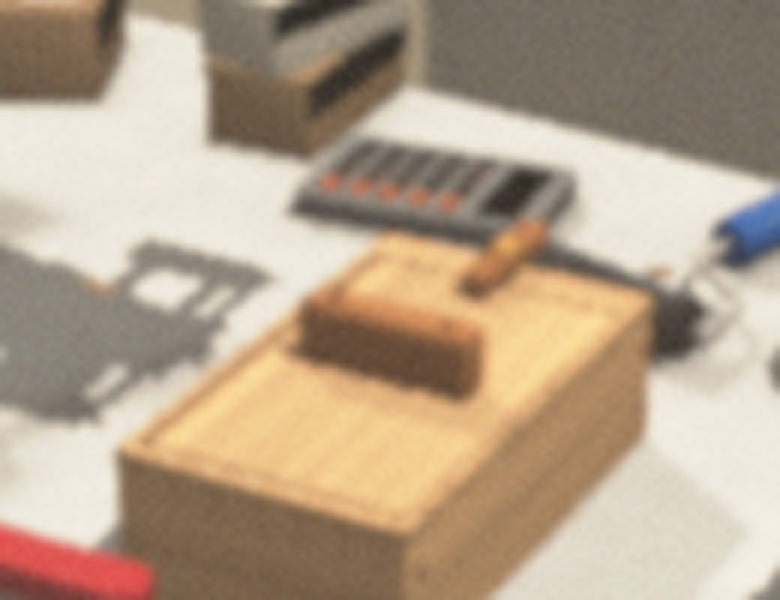

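Run:
```python
from h import *
w=load('w27');a=tobox(onz(w,(320,262),.0875));b=tobox(onz(w,(385,262),.0875));d=a-b
print(a*1000,b*1000,'angle deg',np.degrees(np.arctan2(-d[0],d[1])))
snap('top','t27')
```

```text
[81.09250896  1.46364234 87.5       ] [144.64977929   1.09689705  87.5       ] angle deg 89.66938914434886
```

View pics/t27.png

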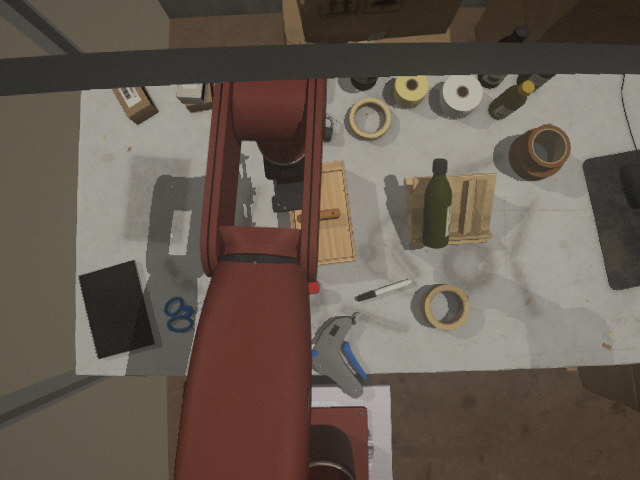

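The button is at about 90° over the lid. The larger bottle, marker, tape and scissors are in the same places as at the start. Handing in.

Run:
```python
from plant import manip
print(manip.job_done())
```

```text
the job is handed in; nothing more can be done
None
```

I packed the small bottle, slid the lid in until it dropped flush, and locked it with the turn button. I handed the job in at about 29 s on the robot's clock.

**What I did**
- **Bottle:** I lifted it out of the rack and lowered it until it touched the rests, cap toward the button.
- **Lid:** I laid it nose-down about 3.6 cm short of the recess, from the end away from the button. I then pushed it along with loosely open fingers until it dropped in.
- **Button:** I pushed its +y half around anticlockwise until it met the stop.

**Last checks**
- **Button:** it measured 89.7° in the wrist view and lies over the lid.
- **Lid:** it looks flush in the scene and wrist views.
- **Robot:** it was clear of everything, with force readings near zero.
- **Other things:** the larger bottle, marker, tape and scissors look unmoved in the last top view. The arm hid most of the stapler there; the last wrist view shows it beside the box, but I did not measure its position.

**What disagreed**
- **Lid contact height:** the lid touched the box about 2.5 mm higher than I had worked out. Pressing down on it gave a brief 48 N at the wrist. It settled correctly once released.
- **Bottle contact height:** the bottle touched about 2 mm lower than expected.
- **Box position:** the camera estimates of the box across its width differed by 2–3 mm. I settled that with close-up wrist views.

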